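# Lay out the draw set in order of draw

### The job

Lay out the next patient's blood-draw set beside the needle holder without shifting it: put the three loose tubes in the wire rest in order of draw, one to a notch and caps pointing away from you, with the blue cap in the notch nearest the needle holder, the ochre in the middle and the purple in the last. Then lay the gauze pack flat on the trolley about a finger's width beyond the purple tube's end of the rest, in line with the rest, and put the tape roll centred on top of the gauze.

Things in the scene. Friction and masses are not known exactly. Their poses are not given: they have to be found in the camera images.
- tube_rest: Fixed rest: white foot 62 x 150 x 7 mm, two waved 5 mm steel wires along y at x = -20, +20 mm; in each three V notches at y = -42, 0, +42 mm, tops 48, bottoms 28 mm up. A tube lies across both wires along x, axis 37 to 42 mm up, and rolls to the notch bottom. Origin: centre of the underside; x away from the robot (world x within 0.2 rad), y left. Ends at y = -75, +75 mm.
- blue_tube: Empty capped sample tube with a light blue cap: barrel 12.8 mm thick, 81 mm long in all, cap 16.2 mm thick from 62 mm on. Lies loose on the trolley on the robot's side of the rest, cap pointing away and to the left (z level, 0.6 to 1.1 rad left of world +x); rolls if pushed. Origin: centre of the closed bottom end, on the axis; z runs along the tube to the cap. Grip the barrel across from above.
- ochre_tube: Serum tube with an ochre (yellow-orange) cap and a paper label: barrel 15.6 mm thick, 104 mm long in all, cap 19.4 mm thick from 82 mm on. Lies loose on the trolley on the robot's side of the rest, cap pointing away and to the left (z level, 0.6 to 1.1 rad left of world +x); rolls if pushed. Origin: centre of the closed bottom end, on the axis; z runs along the tube to the cap. Grip the barrel across from above.
- purple_tube: Empty capped sample tube with a purple cap: barrel 12.8 mm thick, 81 mm long in all, cap 16.2 mm thick from 62 mm on. Lies loose on the trolley on the robot's side of the rest, cap pointing away and to the left (z level, 0.6 to 1.1 rad left of world +x); rolls if pushed. Origin: centre of the closed bottom end, on the axis; z runs along the tube to the cap. Grip the barrel across from above.
- gauze_pack: Flat square gauze swab packet, white and blue, 62 x 63 mm (x, y) and 8 mm thick, lying on the side table to the robot's right, which is level with the trolley. It behaves as one stiff flat pack; grip it across two opposite edges from above. Origin: centre of its underside, z up.
- tape_roll: White roll of paper tape lying flat, 48 mm in diameter, 25 mm high, lying just behind one end of the tube rest, the one away from the needle holder. Origin: centre of its underside, z up.
- needle_holder: Cream-coloured needle holder standing upright on its 31 mm flange, 54 mm high, loose and light (20 g), just behind one end of the tube rest (the left or the right one); it stays where it is and marks the end where the order of draw begins. Origin: centre of its underside.
Mind the look-alikes: they are no part of the job. Of the things shaped like the tape_roll, the white one is meant.

How it is judged:
At the end, for the whole second after the job is handed in: Tubes level across both wires, caps away, within 9 mm of their notches: blue on the needle holder's side, ochre mid, purple last. Gauze flat off the purple end, centre 98-148 mm along y and within 30 mm along x of the rest's; tape flat on it within 14 mm. Holder within 15 mm. All at rest (x of blue_tube in the frame of tube_rest between -0.075 and -0.022 m and z of blue_tube in the frame of tube_rest between 0.03 and 0.05 m and angle between blue_tube's own z axis and vertical between 1.42 and 1.72 rad and angle between the z axis of each of blue_tube, ochre_tube, purple_tube and the x axis of tube_rest, either way round below 0.2 rad and x of ochre_tube in the frame of tube_rest between -0.075 and -0.022 m and z of ochre_tube in the frame of tube_rest between 0.03 and 0.05 m and angle between ochre_tube's own z axis and vertical between 1.42 and 1.72 rad and x of purple_tube in the frame of tube_rest between -0.075 and -0.022 m and z of purple_tube in the frame of tube_rest between 0.03 and 0.05 m and angle between purple_tube's own z axis and vertical between 1.42 and 1.72 rad and y of ochre_tube in the frame of tube_rest between -0.009 and 0.009 m and x of gauze_pack in the frame of tube_rest between -0.03 and 0.03 m and height (world z) of gauze_pack below 0.006 m and angle between each of gauze_pack, tape_roll, needle_holder's own z axis and vertical below 0.1 rad and horizontal distance between tape_roll and gauze_pack below 0.014 m and z of tape_roll in the frame of gauze_pack between 0.005 and 0.012 m and distance of needle_holder from where it was at the start of the episode below 0.015 m and linear speed of each of blue_tube, ochre_tube, purple_tube, gauze_pack, tape_roll below 0.02 m/s and ((y of needle_holder in the frame of tube_rest above 0 m and y of blue_tube in the frame of tube_rest between 0.033 and 0.051 m and y of purple_tube in the frame of tube_rest between -0.051 and -0.033 m and y of gauze_pack in the frame of tube_rest between -0.148 and -0.098 m) or (y of needle_holder in the frame of tube_rest below 0 m and y of blue_tube in the frame of tube_rest between -0.051 and -0.033 m and y of purple_tube in the frame of tube_rest between 0.033 and 0.051 m and y of gauze_pack in the frame of tube_rest between 0.098 and 0.148 m))); the robot touches nothing.
It fails at once if the needle holder is knocked over or pushed away (distance of needle_holder from where it was at the start of the episode above 0.03 m or angle between needle_holder's own z axis and vertical above 0.5 rad).
It also fails if it takes over 118 s, if anything falls off the work surface, if the arm or the gripper's body presses on something with over 40 N, if the wrist force passes 120 N, or if a joint passes its speed limit or range.

### The arm

A 6-joint arm with a two-finger parallel gripper is mounted at the origin on a cart in front of the work surface, level with it; the furniture and walls round the work are solid. World frame = base frame: x ahead of the robot, y to its left, z up, the work surface at z = 0. Lengths are in m, angles in rad, forces in N, time in s.
With the tool pointing down it reaches from about 0.4 to 0.925 m from the base axis. Payload 12.5 kg.
Tool frame: the origin (TCP) lies midway between the tips of the shut fingers; the grasp point (between the pads) lies 19 mm behind it; z points along the fingers, x is the direction in which the jaws open and shut, and the axes are right-handed (so a half turn about z gives the same grasp; the last joint's range is limited). The gripper opens to 95 mm and grips with 3 to 60 N. Pads are 20 mm wide; open, the fingers measure 119 mm over their backs; the gripper's body (75 mm by 180 mm) begins 59 mm behind the grasp point.
Start: joints at [1.062, 0.491, 1.559, -0, 1.092, -0.106], TCP at [0.245, 0.575, 0.19] pointing down, gripper open.
Joint ranges: [-3.1, 3.1], [-0.84, 2.19], [0.05, 2.79], [-1.13, 4.28], [0.06, 2.93], [-2.69, 2.69]. Speed limits (rad/s): [2.22, 2.22, 2.79, 3.14, 3.14, 3.14].

### API

Orientations are given as [roll, pitch, yaw] about the fixed x, y, z axes, in that order (R = Rz(yaw) Ry(pitch) Rx(roll)).
In Python, from station import r gives the robot as it stands.
- The arm moves only by the tool jog_arm, never from a script. Its argument "motion" is one flat list of numbers, 6 for each row, row after row: the shift along the world's x, y, z in cm, then the turn, a rotation vector about the world's x, y, z in degrees. A call has 1 to 20 rows; each row shifts and turns the pose as measured when the row begins; what a row does not reach is not made up. A row lasts 1/10 s, in which the tool goes at most 50 mm and 8.59 degrees, less where a joint would pass 70% of its speed; a pose out of reach is approached as far as the arm can. A call is refused whole if a number of a shift passes 5 or a number of a turn 8.59, either way. A call with a gripper value outside its range is refused whole. "jaw" is the finger opening in cm, from 0 to 9.51, set as the call begins (left out, the last holds). The fingers move at their own pace and stop on an object; the grip force is fixed at half the most. Time passes only in rows, so rows that do not move let the fingers close. It gives the time, the measured TCP pose, the force and the opening at its end, in the units of the state.
- r.get_state(): the state, without advancing time (a new reading comes with each control period).
- r.snapshot(name): name is "scene" or "top" or "wrist"; returns a dict with "image" (420x560x3 uint8, red, green, blue), "fovy" (degrees; the focal length in pixels is half the picture's height over the tangent of half this angle, whatever the lens; pixels are square), "cx", "cy" (the principal point, pixels), "position" and "attitude" of the camera in the world. Camera axes: x right, y up, looking along -z (the intrinsics and any distortion apply to the point x, -y, -z); pixel columns grow to the right and rows downward; lengths in m; the calibration is good to about 2 mm. A picture is of the moment at which its call begins. There is no depth.
- r.hand_in(): hands the job in, once; it reports no verdict.
The state is a dict: "clock": time; "joint_positions": joint angles; "dq": joint speeds; "joint_torque": joint torques, N m; "position": TCP position; "orientation": TCP orientation; "wrist_force": force on the tool from outside, world axes, zero at the start; "torque": the same for the moment, N m; "finger_gap": opening from 0.0 (shut) to 1.0 (fully open).
Only numpy, scipy, OpenCV 4.12 (cv2) and the standard library are available. Lean on these libraries where they do the work, as an engineer would, in place of code of your own. Each camera call takes 0.05 s, during which the arm holds its last target.

## Working session

There is one attempt and no reset: what is moved stays moved. The work goes in short steps, Python scripts to look and compute and a tool call to move; the robot and the scene stay as the last step left them, time stands still between calls to the robot, and variables do not carry over. Pictures are saved under pics/ and viewed, and the job is handed in when it is done.

Besides the shell and the picture viewer there is one more tool, called after ">>>" as name(argument=value, ...), one argument or row to a line, values as JSON. jog_arm: Moves the arm, as the interface text tells. Its arguments: {"type":"object","properties":{"motion":{"type":"array","items":{"type":"number"}},"jaw":{"type":"number"}},"required":["motion"]}

```bash
mkdir -p pics; ls; python3 - <<'E'
from station import r
import cv2
print(r.get_state())
for n in ["scene","top","wrist"]:
    s=r.snapshot(n); print(n,{k:v for k,v in s.items() if k!="image"})
    cv2.imwrite(f"pics/{n}0.png",s["image"][:,:,::-1])
E
```

```text
pics
{'clock': 0.0, 'joint_positions': array([ 1.06240177e+00,  4.91579643e-01,  1.55948584e+00, -1.15874876e-05,
        1.09170175e+00, -1.05648053e-01]), 'dq': array([-1.36908081e-04, -6.52196945e-05,  5.84575253e-04, -7.31059351e-04,
       -4.49590079e-06, -9.35322801e-04]), 'joint_torque': array([-1.29514810e-03, -6.12632632e+01, -2.58187151e+01,  6.91069616e-02,
        4.81841702e-02, -5.67055599e-05]), 'position': array([0.24483327, 0.574732  , 0.18893676]), 'orientation': array([-3.14147901e+00,  1.16911609e-03,  1.16805524e+00]), 'wrist_force': array([-0.38225252, -0.00880363,  0.00735158]), 'torque': array([-0.00586349, -0.01034731,  0.00233109]), 'finger_gap': 1.0009378805010383}
scene {'fovy': 50.12094640037798, 'cx': 278.8462222190008, 'cy': 206.19481233277972, 'position': array([-0.09240605,  0.60535842,  0.58862769]), 'attitude': array([ 1.05146127e+00, -1.63982120e-03, -2.38281525e+00])}
top {'fovy': 44.24273813225975, 'cx': 277.61032004166066, 'cy': 213.46439245812502, 'position': array([ 0.36606999, -0.08557055,  1.23561327]), 'attitude': array([ 0.16077367,  0.01842404, -1.5724269 ])}
wrist {'fovy': 68.51406547841972, 'cx': 278.750573639353, 'cy': 207.68713861541838, 'position': array([0.17385819, 0.60574202, 0.38459677]), 'attitude': array([-2.76059637e-01,  9.14527269e-04,  1.16842616e+00])}
```

View pics/scene0.png

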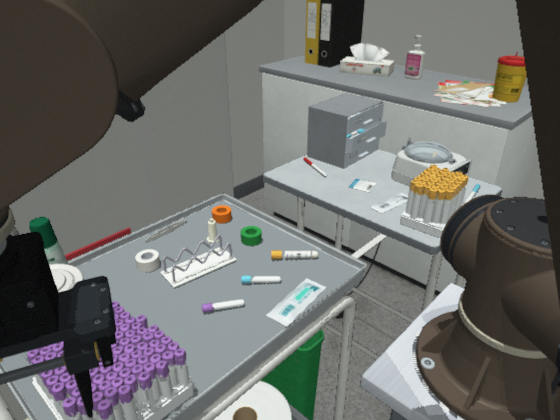

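View pics/top0.png

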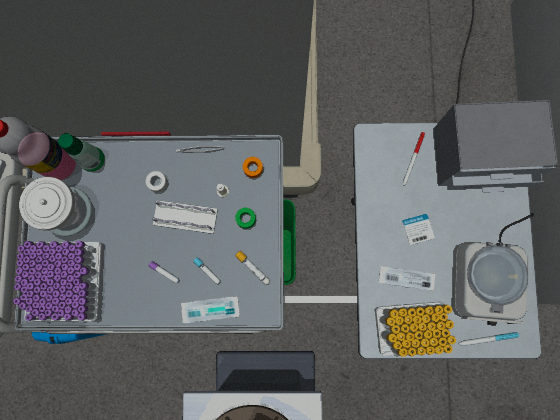

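View pics/wrist0.png

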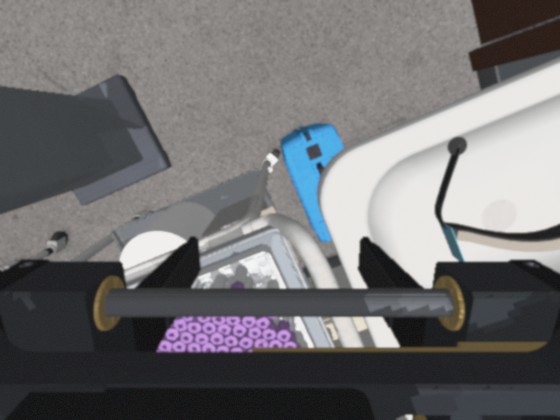

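```bash
cat > h.py <<'E'
from station import r
import numpy as np, cv2
from scipy.spatial.transform import Rotation as Ro
def snap(n,name=None):
    s=r.snapshot(n)
    if name: cv2.imwrite(f"pics/{name}.png",s["image"][:,:,::-1])
    return s
def ray(s,px):
    f=210/np.tan(np.radians(s["fovy"])/2)
    R=Ro.from_euler("xyz",s["attitude"]).as_matrix()
    d=np.array([(px[0]-s["cx"])/f,-(px[1]-s["cy"])/f,-1.]);return s["position"],R@d
def pt(s,px,z):
    o,d=ray(s,px); return o+d*(z-o[2])/d[2]
def proj(s,p):
    f=210/np.tan(np.radians(s["fovy"])/2)
    R=Ro.from_euler("xyz",s["attitude"]).as_matrix()
    q=R.T@(np.array(p)-s["position"]); return np.array([s["cx"]-f*q[0]/q[2],s["cy"]+f*q[1]/q[2]])
def blobs(s,lo,hi,roi=None,amin=15):
    hsv=cv2.cvtColor(s["image"],cv2.COLOR_RGB2HSV)
    m=cv2.inRange(hsv,np.array(lo),np.array(hi))
    if roi:
        k=np.zeros_like(m);x0,y0,x1,y1=roi;k[y0:y1,x0:x1]=1;m*=k
    n,l,st,c=cv2.connectedComponentsWithStats(m)
    return [(st[i,4],c[i].round(1),cv2.minAreaRect(np.argwhere(l==i)[:,::-1].astype(np.float32))) for i in range(1,n) if st[i,4]>=amin]
E
python3 - <<'E'
from h import *
s=snap("top")
im=s["image"][:,:,::-1]
cv2.imwrite("pics/topc.png",cv2.resize(im[140:320,110:290],None,fx=3.3,fy=3.3,interpolation=cv2.INTER_CUBIC))
cv2.imwrite("pics/topg.png",cv2.resize(im[200:300,370:460],None,fx=5,fy=5,interpolation=cv2.INTER_CUBIC))
E
```

```text
(no output)
```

View pics/topc.png

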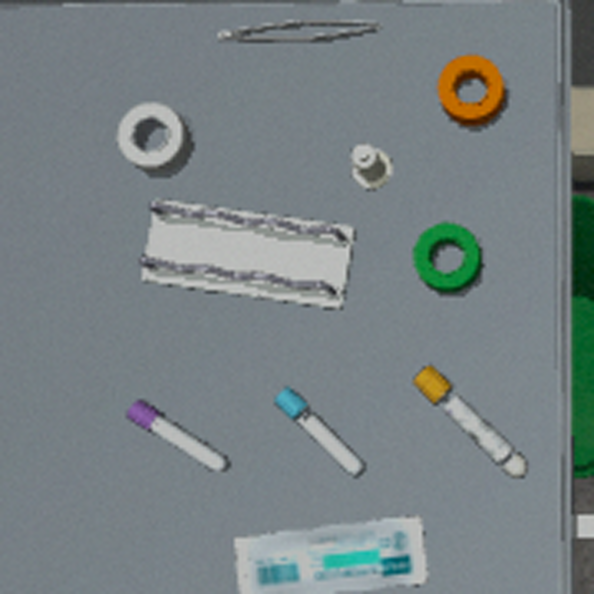

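View pics/topg.png

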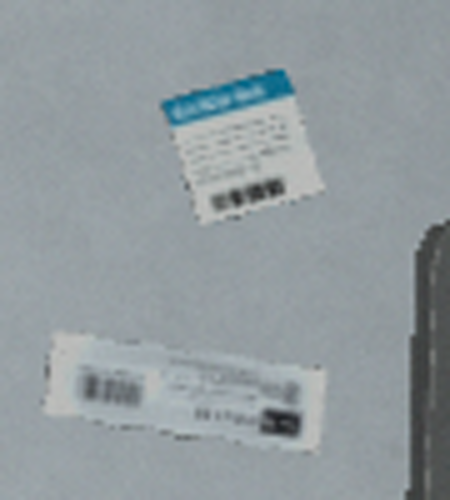

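```bash
python3 - <<'E'
from h import *
s=snap("top")
C=lambda x,y:(110+x/3.3-.35,140+y/3.3-.35)
G=lambda x,y:(370+x/5-.4,200+y/5-.4)
np.set_printoptions(precision=4,suppress=True)
g=np.array([pt(s,G(*p),.008) for p in [(162,100),(288,68),(326,192),(202,224)]]);print("gauze",g,g.mean(0), np.linalg.norm(np.diff(g,axis=0),axis=1))
e=g[1]-g[0];print("edge ang",np.degrees(np.arctan2(e[1],e[0])))
e=g[2]-g[1];print("edge ang",np.degrees(np.arctan2(e[1],e[0])))
# rest foot corners z~.007 (far ones: top edge seen)
q=np.array([pt(s,C(*p),.007) for p in [(152,203),(354,228),(343,308),(141,281)]]);print("rest",q,q.mean(0),np.linalg.norm(np.diff(q,axis=0),axis=1))
for a,b in((0,1),(3,2)):
    e=q[a]-q[b];print(np.degrees(np.arctan2(e[1],e[0]))-90)
for n,b,c,z in [("purple",(225,466),(130,409),.008),("blue",(358,471),(281,396),.008),("ochre",(518,472),(422,377),.0095)]:
    B=pt(s,C(*b),z);K=pt(s,C(*c),z);d=K-B;print(n,B,K,np.linalg.norm(d),"mid",(B+K)/2,"ang",np.degrees(np.arctan2(d[1],d[0])))
print("tape",pt(s,C(151,134),.025));print("holder base",pt(s,C(374,171),.002),"top",pt(s,C(363,156),.054))
print("walls",pt(s,(18,250),0),pt(s,(282,250),.0), pt(s,(85,250),.08),pt(s,(93,207),.0))
for n in [(83,252,"rackR"),(75,205,"can")]: print(n,pt(s,n[:2],.1))
E
```

```text
gauze [[ 0.549  -0.3609  0.008 ]
 [ 0.5642 -0.4216  0.008 ]
 [ 0.5044 -0.4367  0.008 ]
 [ 0.4894 -0.3774  0.008 ]] [ 0.5268 -0.3992  0.008 ] [0.0626 0.0616 0.0612]
edge ang -75.91659611511481
edge ang -165.8097563202854
rest [[0.597  0.2329 0.007 ]
 [0.5776 0.0835 0.007 ]
 [0.5186 0.0905 0.007 ]
 [0.5391 0.2389 0.007 ]] [0.5581 0.1615 0.007 ] [0.1507 0.0594 0.1498]
-7.3951875211249245
-7.847866750660003
purple [0.4048 0.1731 0.008 ] [0.4457 0.2431 0.008 ] 0.08110929309588662 mid [0.4252 0.2081 0.008 ] ang 59.66875114215548
blue [0.401  0.0775 0.008 ] [0.4548 0.1341 0.008 ] 0.07804542418265012 mid [0.4279 0.1058 0.008 ] ang 46.45597020745875
ochre [ 0.4    -0.0372  0.0095] [0.468  0.0322 0.0095] 0.09713630539180858 mid [ 0.434  -0.0025  0.0095] ang 45.54711475173706
tape [0.6449 0.2309 0.025 ]
holder base [0.6212 0.0701 0.002 ] top [0.6214 0.0715 0.054 ]
walls [0.4799 0.5649 0.    ] [ 0.4778 -0.0735  0.    ] [0.472  0.3702 0.08  ] [0.5846 0.3882 0.    ]
(83, 252, 'rackR') [0.4658 0.3665 0.1   ]
(75, 205, 'can') [0.5717 0.3909 0.1   ]
```

>>> jog_arm(
  motion=[1.5, -3.1, 0.5, 0, 0, -8, 1.5, -3.1, 0.5, 0, 0, -8, 1.5, -3.1, 0, 0, 0, -8, 1.5, -3.1, 0, 0, 0, -8, 1.5, -3.1, 0, 0, 0, -8, 1.5, -3.1, 0, 0, 0, -8, 1.5, -3.1, 0, 0, 0, -8, 1.5, -3.1, 0, 0, 0, -8, 1.5, -3.1, 0, 0, 0, -8, 1.5, -3.1, 0, 0, 0, -8, 1.5, -3.1, 0, 0, 0, -8, 1.5, -3.1, 0, 0, 0, -8, 0, 0, 0, 0, 0, 0],
  jaw=4,
)

```text
clock: 1.55
position: [0.4287, 0.1884, 0.1989]
orientation: [-3.14, -0.001, -0.575]
wrist_force: [0.9, -0.1, 0.5]
finger_gap: 0.422
```

```bash
python3 - <<'E'
from h import *
s=snap("wrist","w1"); t=snap("top","t1")
print(r.get_state()["position"],s["position"],s["attitude"])
for p in [(.4048,.1731,.007),(.4457,.2431,.007),(.401,.0775,.007),(.4548,.1341,.007)]: print(proj(s,p))
E
```

```text
[0.42753618 0.19053122 0.1988249 ] [0.46997786 0.25345002 0.3945358 ] [-2.74996247e-01 -4.76666825e-04 -5.74488521e-01]
[270.10793394 202.89775857]
[266.59203923 139.19075852]
[306.0846116  260.85946683]
[318.53784071 207.01642438]
```

View pics/w1.png

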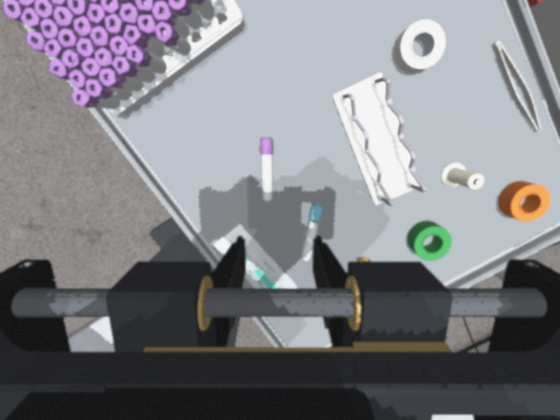

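```bash
python3 - <<'E'
import cv2
im=cv2.imread("pics/w1.png")
cv2.imwrite("pics/w1c.png",cv2.resize(im[120:270,200:350],None,fx=4,fy=4,interpolation=cv2.INTER_CUBIC))
E
```

```text
(no output)
```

View pics/w1c.png

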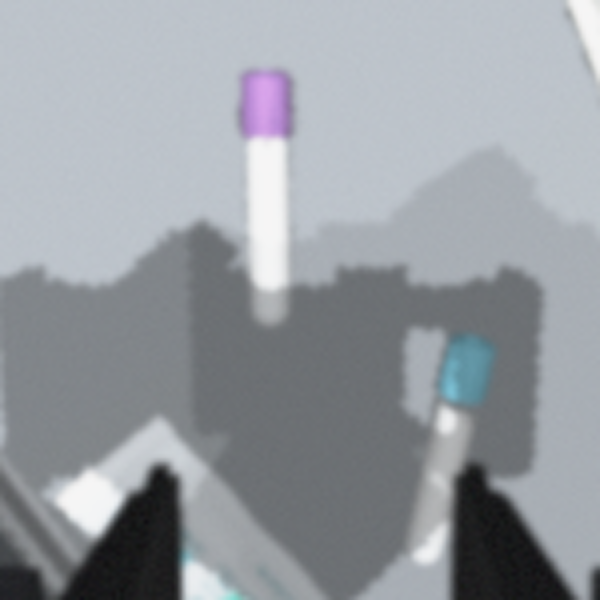

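```bash
python3 - <<'E'
from h import *
# pose after snapshot: arm static; take fresh
s=snap("wrist"); print(r.get_state()["position"],r.get_state()["orientation"])
c=lambda x,y:(200+x/4-.4,120+y/4-.4)
for n,a,b in [("purple",(267,72),(269,325)),("blue",(475,338),(424,560))]:
    # cap end top edge at about z .008 
    K=pt(s,c(*a),.008);B=pt(s,c(*b),.0065);d=(K-B)[:2];print(n,B,K,np.linalg.norm(d),np.degrees(np.arctan2(d[1],d[0])))
E
```

```text
[0.42722941 0.19117983 0.19884032] [-3.14023003e+00  7.86941893e-05 -5.65930807e-01]
purple [0.40147352 0.17964091 0.0065    ] [0.44487068 0.24722982 0.008     ] 0.08032169226450789 57.29648597462047
blue [0.40085983 0.08130858 0.0065    ] [0.45573785 0.14036989 0.008     ] 0.08062156265315056 47.102673934502874
```

```bash
python3 - <<'E'
from h import *
s=snap("wrist","w2");t=snap("top","t2"); print(r.get_state()["position"],r.get_state()["orientation"],s["position"])
for nm,lo,hi,z in [("purple",(125,60,60),(150,255,255),.008),("blue",(92,70,80),(105,255,255),.008)]:
  for q,roi in((s,(230,100,340,230)),(t,(140,240,230,290))):
    for b in blobs(q,lo,hi,roi,25): print(nm,b[0],b[1],pt(q,b[1],z))
# tape roll & rest from wrist
im=cv2.imread("pics/w2.png")
cv2.imwrite("pics/w2c.png",cv2.resize(im[120:270,200:350],None,fx=4,fy=4,interpolation=cv2.INTER_CUBIC))
E
```

```text
[0.42698143 0.19177134 0.19881953] [-3.14025040e+00  6.95968811e-05 -5.64809041e-01] [0.46802358 0.25651594 0.39449252]
purple 175 [268.7 147. ] [0.4407334  0.23686128 0.008     ]
purple 32 [153.8 265.9] [0.44020275 0.23154859 0.008     ]
blue 180 [318.3 213.3] [0.44913049 0.13034374 0.008     ]
blue 62 [197.4 261.7] [0.44987606 0.12773353 0.008     ]
```

View pics/w2c.png

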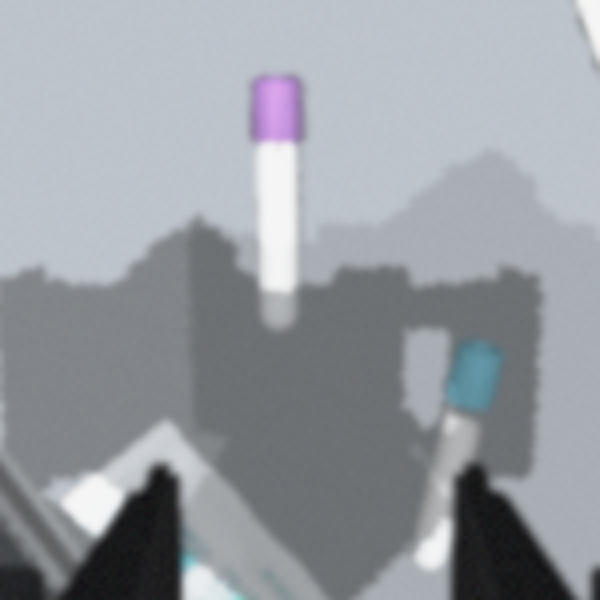

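View pics/w2.png

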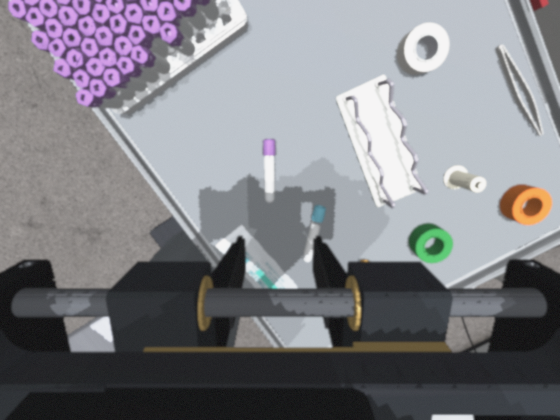

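```bash
cat >> h.py <<'E'
def tube(s,b,k,g,zb=.0065,zk=.008):
    K=pt(s,k,zk);B=pt(s,b,zb);d=(K-B)[:2];a=np.degrees(np.arctan2(d[1],d[0]))
    st=r.get_state();u=d/np.linalg.norm(d);G=B[:2]+u*g
    dy=(a-90-np.degrees(st["orientation"][2])+90)%180-90
    print("len",np.linalg.norm(d).round(4),"ang",a.round(1),"grip",G.round(4),"shift cm",((G-st["position"][:2])*100).round(2),"turn",dy.round(1), "z",st["position"][2].round(4))
E
python3 - <<'E'
from h import *
s=snap("wrist"); print(r.get_state()["position"],r.get_state()["orientation"][2])
c=lambda x,y:(200+x/4-.4,120+y/4-.4)
tube(s,c(278,329),c(277,73),.032)
tube(s,c(428,568),c(483,341),.032)
print(proj(s,r.get_state()["position"]))
E
```

```text
[0.42694719 0.19186389 0.19880664] -0.5646688518605203
len 0.0814 ang 57.4 grip [0.4199 0.2051] shift cm [-0.7   1.32] turn -0.3 z 0.1988
len 0.0828 ang 46.7 grip [0.4222 0.1025] shift cm [-0.48 -8.94] turn -10.9 z 0.1988
[279.566663 238.569544]
```

>>> jog_arm(
  motion=[-0.35, 0.6, -4, 0, 0, 0, -0.35, 0.6, -4, 0, 0, 0, 0, 0, -4, 0, 0, 0, 0, 0, -2, 0, 0, 0, 0, 0, 0, 0, 0, 0, 0, 0, 0, 0, 0, 0],
  jaw=4,
)

```text
clock: 2.45
position: [0.4184, 0.2094, 0.0562]
orientation: [-3.136, -0.003, -0.552]
wrist_force: [-0.1, 0.4, -0.2]
finger_gap: 0.424
```

```bash
python3 - <<'E'
from h import *
s=snap("wrist","w3"); st=r.get_state();print(st["position"],st["orientation"],proj(s,st["position"]))
print(proj(s,(.4199,.2051,.0065)))
im=cv2.imread("pics/w3.png");cv2.imwrite("pics/w3c.png",cv2.resize(im[90:270,180:380],None,fx=3,fy=3,interpolation=cv2.INTER_CUBIC))
E
```

```text
[0.41853495 0.20941522 0.05647104] [-3.13564238 -0.0037576  -0.55178444] [279.86943656 238.74052626]
[283.55892658 220.27087507]
```

View pics/w3c.png

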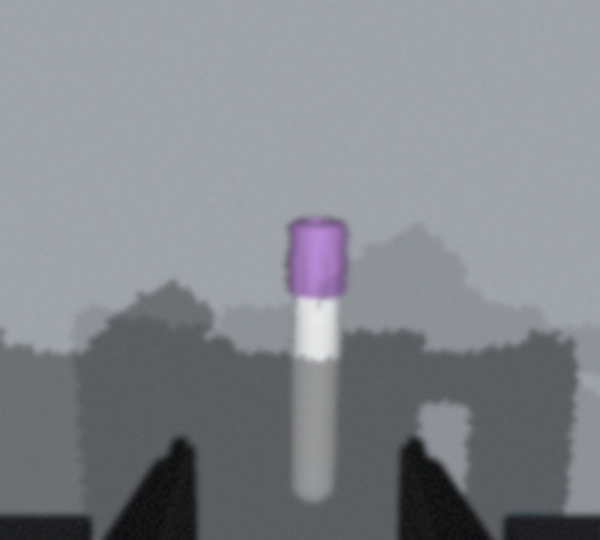

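```bash
python3 - <<'E'
from h import *
s=snap("wrist"); c=lambda x,y:(180+x/3-.4,90+y/3-.4)
tube(s,c(312,502),c(317,222),.032)
E
```

```text
len 0.0809 ang 57.7 grip [0.4198 0.2036] shift cm [ 0.09 -0.57] turn -0.6 z 0.0569
```

>>> jog_arm(
  motion=[0.1, -0.6, -2, 0, 0, -0.5, 0, 0, -2, 0, 0, 0, 0, 0, -1.0, 0, 0, 0, 0, 0, 0, 0, 0, 0, 0, 0, 0, 0, 0, 0],
  jaw=4,
)

```text
clock: 3.05
position: [0.4235, 0.2048, 0.0114]
orientation: [-3.126, -0.012, -0.56]
wrist_force: [-0.2, 0.4, -0.1]
finger_gap: 0.42
```

```bash
cat >> h.py <<'E'
def corr(x=None,y=None,z=None,yaw=None):
    st=r.get_state();p=st["position"];o=st["orientation"]
    T=[a if a is not None else b for a,b in zip((x,y,z),p)]
    yaw=np.degrees(o[2]) if yaw is None else yaw
    dR=Ro.from_euler("xyz",[180,0,yaw],degrees=True)*Ro.from_euler("xyz",o).inv()
    print("t",st["clock"],"pos",p.round(4),"yaw",np.degrees(o[2]).round(1),"shift cm",((np.array(T)-p)*100).round(2),"rot deg",np.degrees(dR.as_rotvec()).round(2),"F",st["wrist_force"].round(1),"gap mm",(st["finger_gap"]*95.1).round(1))
E
python3 -c "
from h import *
corr(.4198,.2036,.003,-32.3)"
```

```text
Traceback (most recent call last):
  File "h.py", line 35, in corr
    print("t",st["clock"],"pos",p.round(4),"yaw",np.degrees(o[2]).round(1),"shift cm",((np.array(T)-p)*100).round(2),"rot deg",np.degrees(dR.as_rotvec()).round(2),"F",st["wrist_force"].round(1),"gap mm",(st["finger_gap"]*95.1).round(1))
                                                                                                                                                                                                           ^^^^^^^^^^^^^^^^^^^^^^^^^^^^^
AttributeError: 'float' object has no attribute 'round'
```

```bash
sed -i 's/(st\["finger_gap"\]\*95.1).round(1)/round(float(st["finger_gap"])*95.1,1)/' h.py
python3 -c "
from h import *
corr(.4198,.2036,.003,-32.3)"
```

```text
t 3.05 pos [0.4235 0.2048 0.0114] yaw -32.1 shift cm [-0.37 -0.12 -0.84] rot deg [-0.39  1.06 -0.22] F [-0.2  0.4 -0.1] gap mm 40.0
```

>>> jog_arm(
  motion=[-0.37, -0.12, -0.4, -0.4, 1.0, -0.2, 0, 0, -0.4, 0, 0, 0, 0, 0, 0, 0, 0, 0],
  jaw=4,
)

```text
clock: 3.35
position: [0.4205, 0.204, 0.0047]
orientation: [-3.14, -0.002, -0.563]
wrist_force: [0.6, 1.0, -0.3]
finger_gap: 0.422
```

```bash
python3 -c "
from h import *
corr(.4198,.2036,.003,-32.3)"
```

```text
t 3.35 pos [0.4205 0.204  0.0047] yaw -32.3 shift cm [-0.07 -0.04 -0.17] rot deg [-0.01  0.14 -0.02] F [ 0.6  1.  -0.3] gap mm 40.2
```

Good; lower a touch and close.

>>> jog_arm(
  motion=[-0.07, 0, -0.15, 0, 0, 0, 0, 0, 0, 0, 0, 0, 0, 0, 0, 0, 0, 0, 0, 0, 0, 0, 0, 0, 0, 0, 0, 0, 0, 0, 0, 0, 0, 0, 0, 0],
  jaw=0.8,
)

```text
clock: 3.95
position: [0.4198, 0.2041, 0.0034]
orientation: [-3.14, -0.002, -0.563]
wrist_force: [-0.0, 0.4, -0.1]
finger_gap: 0.086
```

```bash
python3 - <<'E'
from h import *
s=snap("wrist","w4"); snap("scene","s4");corr()
im=cv2.imread("pics/w4.png");cv2.imwrite("pics/w4c.png",cv2.resize(im[90:270,180:380],None,fx=3,fy=3,interpolation=cv2.INTER_CUBIC))
E
```

```text
t 4.05 pos [0.4198 0.2041 0.0034] yaw -32.3 shift cm [0. 0. 0.] rot deg [-0.02  0.16 -0.  ] F [ 0.4 -0.7  0.2] gap mm 8.1
```

View pics/w4c.png

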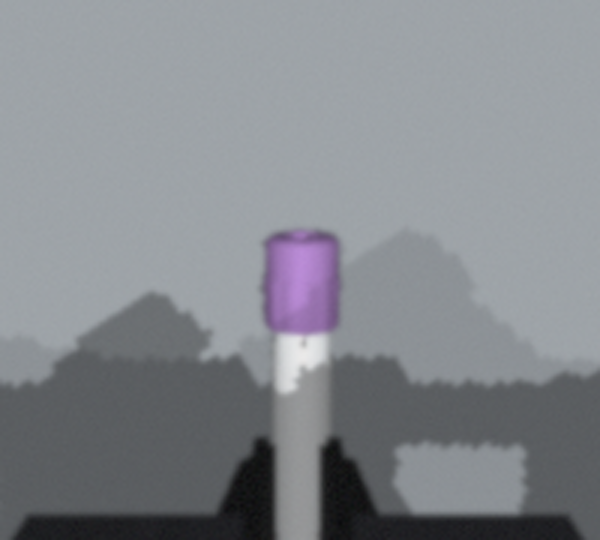

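View pics/s4.png

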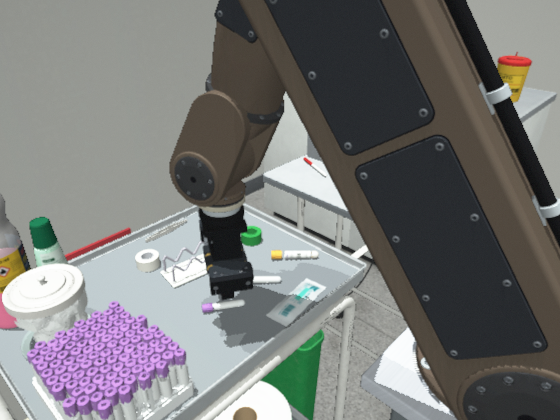

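>>> jog_arm(
  motion=[0, 0, 0, 0, 0, 0, 0, 0, 0, 0, 0, 0, 0, 0, 0, 0, 0, 0],
  jaw=0.4,
)

```text
clock: 4.35
position: [0.4198, 0.2041, 0.0034]
orientation: [-3.14, -0.002, -0.563]
wrist_force: [-0.9, -0.2, 0.4]
finger_gap: 0.042
```

```bash
python3 - <<'E'
from h import *
s=snap("wrist","w5"); t=snap("scene","s5")
im=cv2.imread("pics/w5.png");a=cv2.resize(im[150:270,210:350],None,fx=4,fy=4,interpolation=cv2.INTER_CUBIC)
im=cv2.imread("pics/s5.png");b=cv2.resize(im[240:330,190:300],None,fx=5,fy=5,interpolation=cv2.INTER_CUBIC)
cv2.imwrite("pics/w5c.png",a);cv2.imwrite("pics/s5c.png",b)
E
```

```text
(no output)
```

View pics/w5c.png

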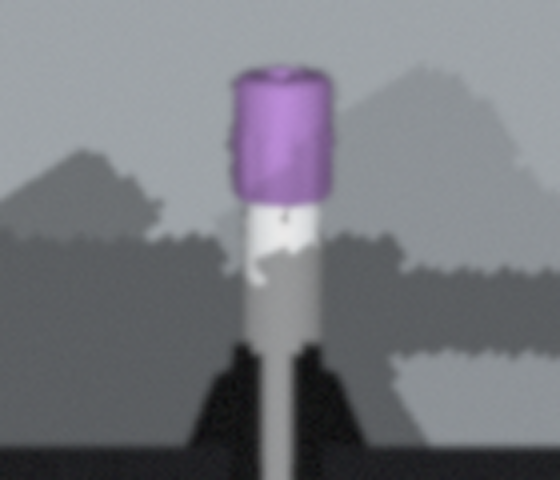

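View pics/s5c.png

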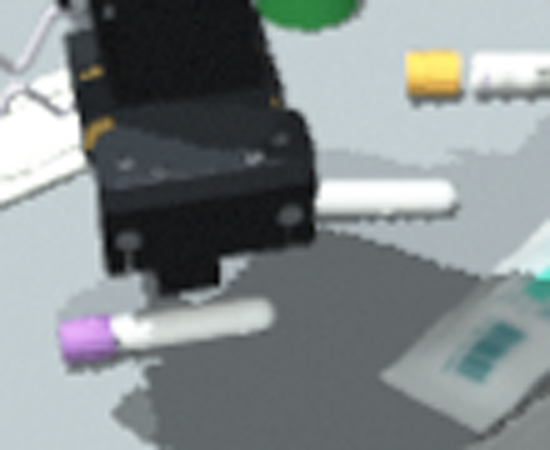

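```bash
python3 - <<'E'
from h import *
s=snap("wrist");c=lambda x,y:(210+x/4-.4,150+y/4-.4)
np.set_printoptions(precision=4,suppress=True)
for z in(.0,.008,.015,.02):
    a=pt(s,c(234,150),z);b=pt(s,c(332,150),z);k=pt(s,c(285,78),z);e=pt(s,c(285,203),z)
    print(z,"capw",np.linalg.norm(a-b),"caplen",np.linalg.norm(k-e),k, "barrelw",np.linalg.norm(pt(s,c(246,260),z)-pt(s,c(320,260),z)))
p=r.get_state()["position"];print(p,proj(s,p),"tip row",150+345/4)
E
```

```text
0.0 capw 0.016133187927516363 caplen 0.02089835207525291 [0.4455 0.2433 0.    ] barrelw 0.012490000432591958
0.008 capw 0.015484995882237453 caplen 0.02005870738534552 [0.446  0.2443 0.008 ] barrelw 0.01198818275326473
0.015 capw 0.014917827842618433 caplen 0.019324018281676528 [0.4466 0.2453 0.015 ] barrelw 0.011549092283853379
0.02 capw 0.014512707814319062 caplen 0.018799240350484404 [0.4469 0.2459 0.02  ] barrelw 0.011235456234273902
[0.4198 0.2041 0.0034] [279.6556 238.6576] tip row 236.25
```

```bash
python3 - <<'E'
from h import *
t=snap("scene");p=r.get_state()["position"]
for dz in(0,.01,.02): print(dz,proj(t,p+[0,0,dz]), (proj(t,p+[0,0,dz])-[190,240])*5)
for q in [(.4456,.2436,.008),(.402,.176,.0064)]: print((proj(t,q)-[190,240])*5)
E
```

```text
0 [227.77053789 305.87879346] [188.85268945 329.39396728]
0.01 [227.47898346 301.84626446] [187.39491732 309.23132228]
0.02 [227.18398062 297.76603988] [185.91990309 288.8301994 ]
[ 62.15532507 340.15884932]
[275.24659327 308.88421794]
```

>>> jog_arm(
  motion=[0, 0, 0, 0, 0, 0, 0, 0, 0, 0, 0, 0, 0, 0, -0.3, 0, 0, 0, 0, 0, 0, 0, 0, 0],
  jaw=4,
)

```text
clock: 4.95
position: [0.4198, 0.2041, 0.0002]
orientation: [-3.14, -0.002, -0.563]
wrist_force: [0.3, 0.0, 0.1]
finger_gap: 0.326
```

```bash
python3 - <<'E'
from h import *
corr()
s=snap("wrist","w6"); t=snap("scene","s6")
p=r.get_state()["position"];print(proj(s,p),proj(s,p+[0,0,.019]))
im=cv2.imread("pics/w6.png");a=cv2.resize(im[150:270,210:350],None,fx=4,fy=4,interpolation=cv2.INTER_CUBIC)
im=cv2.imread("pics/s6.png");b=cv2.resize(im[240:330,190:300],None,fx=5,fy=5,interpolation=cv2.INTER_CUBIC)
cv2.imwrite("pics/w6c.png",a);cv2.imwrite("pics/s6c.png",b)
E
```

```text
t 4.95 pos [4.198e-01 2.041e-01 2.000e-04] yaw -32.3 shift cm [0. 0. 0.] rot deg [-0.02  0.17 -0.  ] F [0.3 0.  0.1] gap mm 31.0
[279.7181922  238.63964132] [279.87780308 249.92863517]
```

View pics/w6c.png

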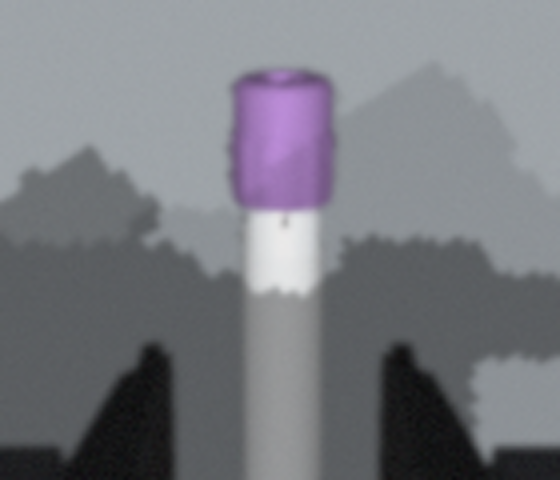

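View pics/s6c.png

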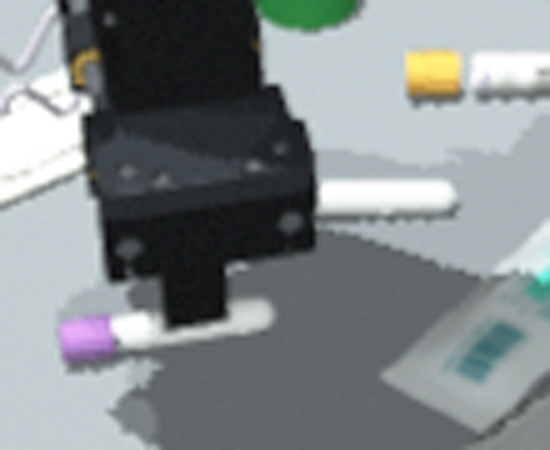

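```bash
python3 - <<'E'
from h import *
t=snap("scene");p=r.get_state()["position"];y=r.get_state()["orientation"][2]
j=np.array([np.cos(y),np.sin(y),0]);k=np.array([-j[1],j[0],0])
for sg in(-1,1):
  for dz in(0,.01,.02):
    print(sg,dz,[((proj(t,p+sg*j*q+k*w+[0,0,dz])-[190,240])*5).round(0) for q,w in((.0155,-.01),(.0155,.01),(.0275,-.01),(.0275,.01))])
E
```

```text
-1 0 [array([222., 358.]), array([169., 368.]), array([227., 380.]), array([173., 390.])]
-1 0.01 [array([220., 338.]), array([167., 347.]), array([226., 360.]), array([172., 370.])]
-1 0.02 [array([219., 318.]), array([165., 327.]), array([225., 340.]), array([170., 349.])]
1 0 [array([209., 304.]), array([157., 312.]), array([204., 284.]), array([153., 292.])]
1 0.01 [array([207., 284.]), array([155., 293.]), array([202., 264.]), array([151., 272.])]
1 0.02 [array([206., 264.]), array([154., 272.]), array([201., 244.]), array([149., 252.])]
```

>>> jog_arm(
  motion=[0, 0, -0.5, 0, 0, 0, 0, 0, -0.3, 0, 0, 0, 0, 0, 0, 0, 0, 0],
  jaw=4,
)

```text
clock: 5.4
position: [0.42, 0.2041, -0.0082]
orientation: [-3.139, -0.003, -0.563]
wrist_force: [0.9, 0.9, -0.2]
finger_gap: 0.419
```

```bash
python3 - <<'E'
from h import *
corr()
t=snap("scene","s7")
im=cv2.imread("pics/s7.png");b=cv2.resize(im[240:330,190:300],None,fx=5,fy=5,interpolation=cv2.INTER_CUBIC)
cv2.imwrite("pics/s7c.png",b)
p=r.get_state()["position"];y=r.get_state()["orientation"][2]
j=np.array([np.cos(y),np.sin(y),0]);k=np.array([-j[1],j[0],0])
for dz in(0,.01,.02):
    print(dz,[((proj(t,p-j*q+k*w+[0,0,dz])-[190,240])*5).round(0) for q,w in((.02,-.01),(.02,.01))])
E
```

```text
t 5.4 pos [ 0.42    0.2041 -0.0082] yaw -32.3 shift cm [0. 0. 0.] rot deg [-0.03  0.2  -0.  ] F [ 0.9  0.9 -0.2] gap mm 39.8
0 [array([225., 384.]), array([172., 393.])]
0.01 [array([223., 364.]), array([170., 373.])]
0.02 [array([222., 343.]), array([168., 353.])]
```

View pics/s7c.png

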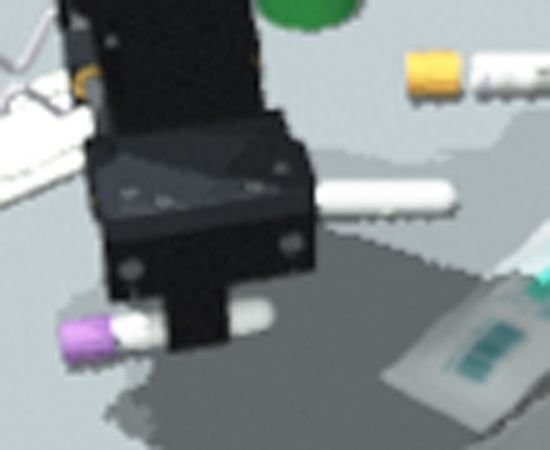

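>>> jog_arm(
  motion=[0, 0, -0.4, 0, 0, 0, 0, 0, -0.3, 0, 0, 0, 0, 0, 0, 0, 0, 0],
  jaw=4,
)

```text
clock: 5.75
position: [0.42, 0.2041, -0.0157]
orientation: [-3.139, -0.003, -0.563]
wrist_force: [0.5, -0.5, -0.6]
finger_gap: 0.425
```

>>> jog_arm(
  motion=[0, 0, 0, 0, 0, 0, 0, 0, 0, 0, 0, 0, 0, 0, 0, 0, 0, 0, 0, 0, 0, 0, 0, 0, 0, 0, 0, 0, 0, 0],
  jaw=0.8,
)

```text
clock: 6.25
position: [0.4201, 0.2042, -0.0156]
orientation: [-3.139, -0.003, -0.563]
wrist_force: [-0.2, -0.2, 0.1]
finger_gap: 0.107
```

>>> jog_arm(
  motion=[0, 0, 0, 0, 0, 0, 0, 0, 0, 0, 0, 0, 0, 0, 0, 0, 0, 0],
  jaw=0.4,
)

```text
clock: 6.55
position: [0.4201, 0.2042, -0.0155]
orientation: [-3.139, -0.003, -0.563]
wrist_force: [-0.6, 0.4, -1.0]
finger_gap: 0.11
```

```bash
python3 - <<'E'
from h import *
corr()
t=snap("scene","s8");s=snap("wrist","w8")
im=cv2.imread("pics/w8.png");a=cv2.resize(im[150:270,210:350],None,fx=4,fy=4,interpolation=cv2.INTER_CUBIC)
im=cv2.imread("pics/s8.png");b=cv2.resize(im[240:330,190:300],None,fx=4,fy=4,interpolation=cv2.INTER_CUBIC)
cv2.imwrite("pics/s8c.png",np.vstack([np.hstack([b,np.zeros((360,120,3),np.uint8)]),a])[:, :560]) 
E
```

```text
t 6.55 pos [ 0.4201  0.2042 -0.0155] yaw -32.3 shift cm [0. 0. 0.] rot deg [-0.04  0.22 -0.  ] F [-0.6  0.4 -1. ] gap mm 10.5
```

View pics/s8c.png

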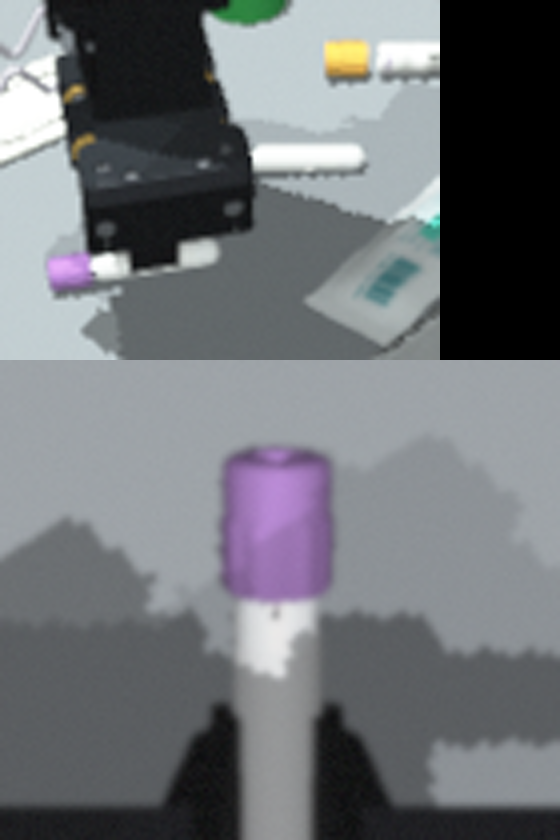

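>>> jog_arm(
  motion=[0, 0, 1, 0, 0, 0, 0, 0, 2, 0, 0, 0, 0, 0, 2, 0, 0, 0, 0, 0, 0, 0, 0, 0],
  jaw=0.4,
)

```text
clock: 7.05
position: [0.4197, 0.204, 0.0373]
orientation: [-3.14, -0.002, -0.563]
wrist_force: [1.0, 0.4, -0.8]
finger_gap: 0.111
```

```bash
python3 - <<'E'
from h import *
corr()
t=snap("scene","s9")
im=cv2.imread("pics/s9.png");b=cv2.resize(im[220:330,180:300],None,fx=5,fy=5,interpolation=cv2.INTER_CUBIC)
cv2.imwrite("pics/s9c.png",b) 
E
```

```text
t 7.05 pos [0.4197 0.204  0.0373] yaw -32.3 shift cm [0. 0. 0.] rot deg [-0.02  0.14 -0.  ] F [ 1.   0.4 -0.8] gap mm 10.6
```

View pics/s9c.png

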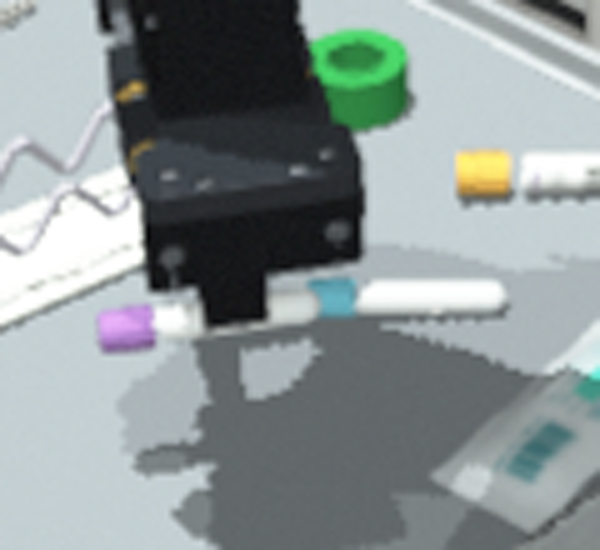

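>>> jog_arm(
  motion=[0, 0, 2, 0, 0, -4, 0, 0, 2.5, 0, 0, -8, 1, 0, 0, 0, 0, -8, 1, 0, 0, 0, 0, -8, 1, 0, 0, 0, 0, -8, 1, 0, 0, 0, 0, -8, 1, 0, 0, 0, 0, -8, 1, 0, 0, 0, 0, -8, 0.5, 0, 0, 0, 0, -4, 0, 0, 0, 0, 0, 0, 0, 0, 0, 0, 0, 0],
  jaw=0.4,
)

```text
clock: 8.2
position: [0.4833, 0.2027, 0.077]
orientation: [3.134, -0.001, -1.724]
wrist_force: [0.3, -1.1, 0.3]
finger_gap: 0.105
```

```bash
python3 - <<'E'
from h import *
s=snap("wrist","w10");corr(yaw=-97.6)
np.set_printoptions(precision=4,suppress=True)
for p in [(.597,.2329,.007),(.5776,.0835,.007),(.5186,.0905,.007),(.5391,.2389,.007),(.6449,.2309,.025)]: print(proj(s,p))
E
```

```text
t 8.25 pos [0.4832 0.2028 0.0771] yaw -98.8 shift cm [0. 0. 0.] rot deg [-0.02 -0.42  1.18] F [-0.2  0.7 -0.3] gap mm 9.9
[220.3286  78.7435]
[409.5661  73.9099]
[403.6914 149.5557]
[227.3491 152.3527]
[204.4275   2.1537]
```

View pics/w10.png

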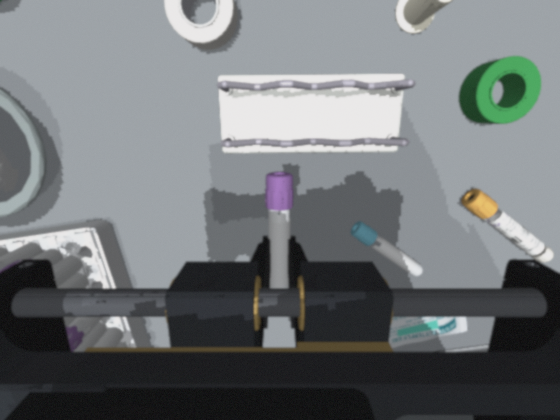

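```bash
python3 - <<'E'
from h import *
s=snap("wrist");corr(yaw=-97.6)
np.set_printoptions(precision=4,suppress=True)
im=s["image"][:,:,::-1];cv2.imwrite("pics/w10c.png",cv2.resize(im[60:170,205:425],None,fx=3.5,fy=3.5,interpolation=cv2.INTER_CUBIC))
g=cv2.cvtColor(s["image"],cv2.COLOR_RGB2HSV)
m=((g[...,2]>215)&(g[...,1]<25)).astype(np.uint8);m[:60]=0;m[165:]=0;m[:,:205]=0;m[:,420:]=0
m=cv2.morphologyEx(m,cv2.MORPH_CLOSE,np.ones((13,13)))
n,l,st,c=cv2.connectedComponentsWithStats(m);i=1+st[1:,4].argmax();print(st[i])
b=cv2.boxPoints(cv2.minAreaRect(np.argwhere(l==i)[:,::-1].astype(np.float32)));print(b)
q=np.array([pt(s,p,.007) for p in b]);print(q,q.mean(0));d=np.diff(q,axis=0);print(np.linalg.norm(d,axis=1),np.degrees(np.arctan2(d[:,1],d[:,0])))
E
```

```text
t 8.3 pos [0.4832 0.2028 0.0773] yaw -98.8 shift cm [0. 0. 0.] rot deg [-0.02 -0.41  1.2 ] F [ 0.2  0.9 -0.1] gap mm 10.6
[  219    74   185    78 12910]
[[218.8314  75.0782]
 [402.9897  73.6616]
 [403.5758 149.8571]
 [219.4175 151.2737]]
[[0.5998 0.2335 0.007 ]
 [0.5785 0.0887 0.007 ]
 [0.5183 0.0906 0.007 ]
 [0.541  0.2454 0.007 ]] [0.5594 0.1645 0.007 ]
[0.1464 0.0603 0.1564] [-98.3491 178.1474  81.67  ]
```

View pics/w10c.png

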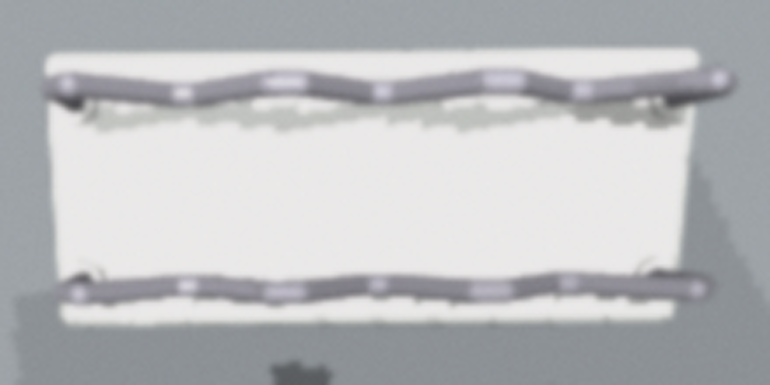

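```bash
python3 - <<'E'
from h import *
s=snap("wrist")
np.set_printoptions(precision=4,suppress=True)
c=lambda x,y:(205+x/3.5-.36,60+y/3.5-.36)
F=np.array([pt(s,c(*p),.028)[:2] for p in[(182,93),(382,92),(583,90)]]);N=np.array([pt(s,c(*p),.028)[:2] for p in[(187,286),(378,285),(569,283)]])
print(F,N);M=(F+N)/2;print("mid",M)
d=F-N;print(np.linalg.norm(d,axis=1),np.degrees(np.arctan2(d[:,1],d[:,0])))
e=M[0]-M[2];print(np.linalg.norm(e),np.degrees(np.arctan2(e[1],e[0]))-90)
q=np.array([pt(s,c(*p),.007)[:2] for p in[(47,54),(698,50),(672,318),(62,322)]]);print(q,q.mean(0));d=np.diff(q,axis=0);print(np.linalg.norm(d,axis=1),np.degrees(np.arctan2(d[:,1],d[:,0])))
corr(yaw=-97.6)
E
```

```text
[[0.585  0.2042]
 [0.5787 0.1624]
 [0.5727 0.1203]] [[0.5454 0.21  ]
 [0.5392 0.1681]
 [0.5331 0.1262]]
mid [[0.5652 0.2071]
 [0.559  0.1652]
 [0.5529 0.1233]]
[0.04 0.04 0.04] [-8.3307 -8.22   -8.4147]
0.08473928310798472 -8.348883896812168
[[0.6    0.2342]
 [0.5782 0.0878]
 [0.5186 0.0964]
 [0.5403 0.2431]] [0.5593 0.1654]
[0.148  0.0602 0.1482] [-98.4401 171.7338  81.5983]
t 8.35 pos [0.4833 0.2028 0.0774] yaw -98.8 shift cm [0. 0. 0.] rot deg [-0.03 -0.39  1.21] F [ 0.   0.1 -0.9] gap mm 10.1
```

>>> jog_arm(
  motion=[2, 0.1, 0, 0, 0, 0.4, 3, 0.15, -0.5, 0, 0, 0, 2.5, 0.15, -1, 0, 0, 0, 0.7, 0, 0, 0, 0, 0, 0, 0, 0, 0, 0, 0, 0, 0, 0, 0, 0, 0],
  jaw=0.4,
)

```text
clock: 8.95
position: [0.5649, 0.2071, 0.0626]
orientation: [3.133, -0.001, -1.71]
wrist_force: [0.2, -0.3, -0.4]
finger_gap: 0.105
```

```bash
python3 - <<'E'
from h import *
corr(.5652,.2071,.024,yaw=-98.3)
E
```

```text
t 8.95 pos [0.5649 0.2071 0.0626] yaw -98.0 shift cm [ 0.03 -0.   -3.86] rot deg [-0.01 -0.48 -0.3 ] F [ 0.2 -0.3 -0.4] gap mm 10.0
```

>>> jog_arm(
  motion=[0, 0, -2, 0, -0.4, -0.3, 0, 0, -1.7, 0, 0, 0, 0, 0, -0.3, 0, 0, 0, 0, 0, -0.2, 0, 0, 0, 0, 0, 0, 0, 0, 0],
  jaw=0.4,
)

```text
clock: 9.45
position: [0.5617, 0.2076, 0.0229]
orientation: [-3.141, 0.001, -1.714]
wrist_force: [-0.1, 0.2, -0.3]
finger_gap: 0.109
```

```bash
python3 - <<'E'
from h import *
corr(.5652,.2071,.024,yaw=-98.3)
t=snap("scene","s11")
im=cv2.imread("pics/s11.png");b=cv2.resize(im[200:310,130:270],None,fx=5,fy=5,interpolation=cv2.INTER_CUBIC)
cv2.imwrite("pics/s11c.png",b) 
E
```

```text
t 9.45 pos [0.5617 0.2076 0.0229] yaw -98.2 shift cm [ 0.35 -0.05  0.11] rot deg [-0.03  0.02 -0.12] F [-0.1  0.2 -0.3] gap mm 10.4
```

View pics/s11c.png

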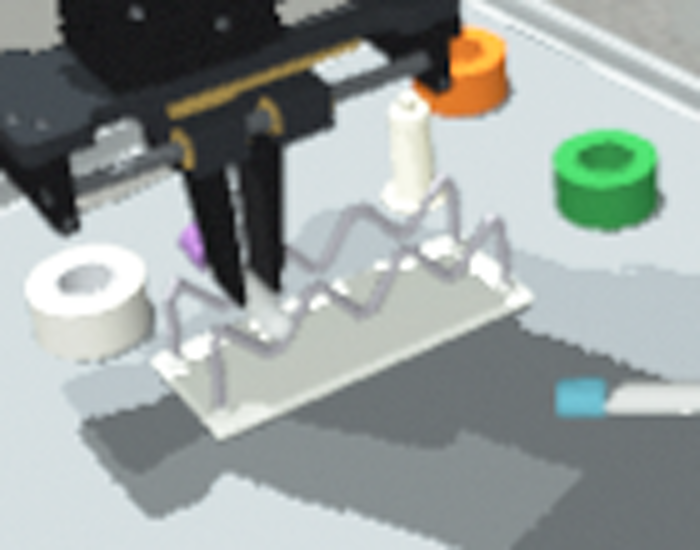

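>>> jog_arm(
  motion=[0.35, 0, 0, 0, 0, 0, 0, 0, -0.2, 0, 0, 0, 0, 0, -0.2, 0, 0, 0, 0, 0, 0, 0, 0, 0],
  jaw=0.4,
)

```text
clock: 9.9
position: [0.5665, 0.2078, 0.0206]
orientation: [-3.138, 0.002, -1.713]
wrist_force: [0.5, -0.5, -0.2]
finger_gap: 0.108
```

>>> jog_arm(
  motion=[0, 0, -0.2, 0, 0, 0, 0, 0, -0.1, 0, 0, 0, 0, 0, 0, 0, 0, 0],
  jaw=0.4,
)

```text
clock: 10.2
position: [0.5664, 0.2078, 0.0173]
orientation: [-3.139, 0.002, -1.714]
wrist_force: [-0.6, 0.0, -0.2]
finger_gap: 0.106
```

>>> jog_arm(
  motion=[0, 0, -0.2, 0, 0, 0, 0, 0, 0, 0, 0, 0],
  jaw=0.4,
)

```text
clock: 10.4
position: [0.5664, 0.2077, 0.015]
orientation: [-3.139, 0.002, -1.714]
wrist_force: [-0.6, 0.1, -0.5]
finger_gap: 0.106
```

>>> jog_arm(
  motion=[0, 0, 0, 0, 0, 0, 0, 0, 0, 0, 0, 0, 0, 0, 0, 0, 0, 0, 0, 0, 0, 0, 0, 0, 0, 0, 1, 0, 0, 0, 0, 0, 2, 0, 0, 0, 0, 0, 3, 0, 0, 0, -4, -0.5, 2, 0, 0, 0, -4, -0.5, 0, 0, 0, 0, 0, 0, 0, 0, 0, 0],
  jaw=3,
)

```text
clock: 11.4
position: [0.484, 0.1973, 0.1005]
orientation: [-3.138, 0.002, -1.714]
wrist_force: [0.6, -0.5, 0.9]
finger_gap: 0.316
```

```bash
python3 - <<'E'
from h import *
s=snap("wrist","w12");t=snap("scene","s12");corr(.4833,.2028)
im=cv2.imread("pics/s12.png");b=cv2.resize(im[200:310,130:270],None,fx=4,fy=4,interpolation=cv2.INTER_CUBIC)
cv2.imwrite("pics/c12.png",np.vstack([b,s["image"][0:150,:,::-1]])) 
E
```

```text
t 11.5 pos [0.4882 0.1979 0.1006] yaw -98.2 shift cm [-0.49  0.49  0.  ] rot deg [-0.15  0.45  0.  ] F [0.3 0.3 1.1] gap mm 30.3
```

View pics/c12.png

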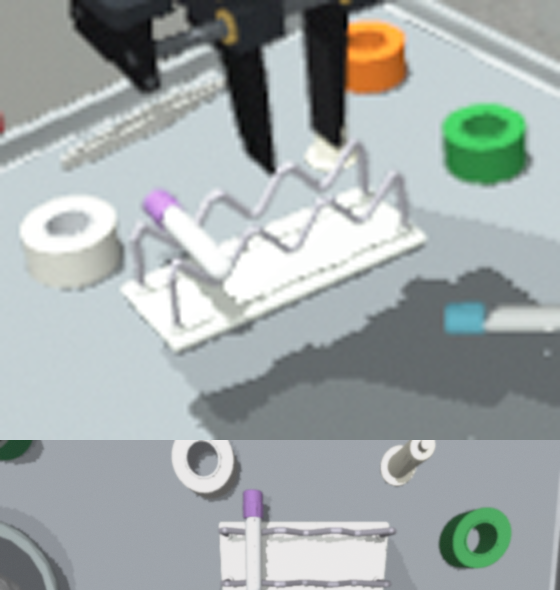

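```bash
python3 - <<'E'
import cv2
im=cv2.imread("pics/w12.png");cv2.imwrite("pics/w12c.png",cv2.resize(im[30:250,180:460],None,fx=2.8,fy=2.7,interpolation=cv2.INTER_CUBIC))
E
```

```text
(no output)
```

View pics/w12c.png

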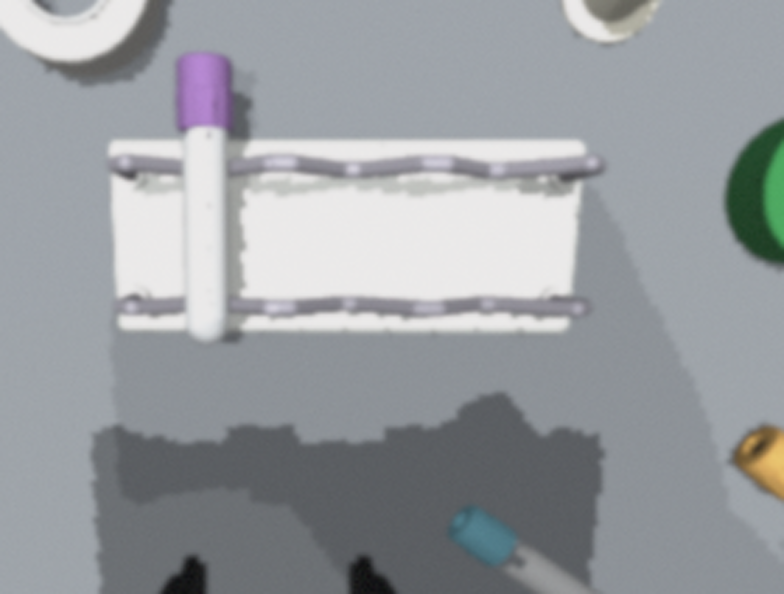

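>>> jog_arm(
  motion=[-0.9, -1.3, 0, 0, 0, 7.8, -0.9, -1.3, 0, 0, 0, 7.8, -0.9, -1.3, 0, 0, 0, 7.8, -0.9, -1.3, 0, 0, 0, 7.8, -0.9, -1.3, -1, 0, 0, 7.8, -0.9, -1.3, -1, 0, 0, 7.8, -0.9, -1.3, -1, 0, 0, 7.8, 0, 0, -1.5, 0, 0, 0, 0, 0, 0, 0, 0, 0, 0, 0, 0, 0, 0, 0],
  jaw=4,
)

```text
clock: 12.5
position: [0.4355, 0.1042, 0.0557]
orientation: [-3.126, 0.002, -0.723]
wrist_force: [-0.2, 0.8, 0.7]
finger_gap: 0.419
```

```bash
python3 - <<'E'
from h import *
s=snap("wrist","w13");corr(.4249,.1054,.05,-43.3)
im=cv2.imread("pics/w13.png");cv2.imwrite("pics/w13c.png",cv2.resize(im[90:270,180:380],None,fx=3,fy=3,interpolation=cv2.INTER_CUBIC))
E
```

```text
t 12.55 pos [0.4355 0.1043 0.0557] yaw -41.4 shift cm [-1.06  0.11 -0.57] rot deg [-0.74  0.56 -1.88] F [ 0.6  0.5 -0.2] gap mm 40.2
```

View pics/w13c.png

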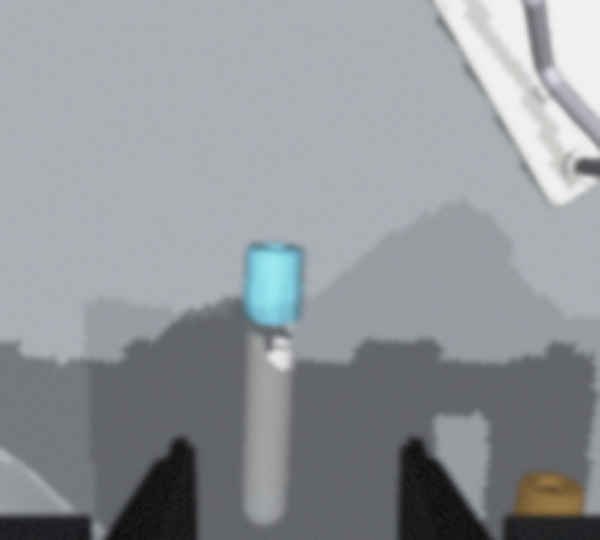

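```bash
python3 - <<'E'
from h import *
s=snap("wrist"); c=lambda x,y:(180+x/3-.4,90+y/3-.4)
tube(s,c(264,525),c(274,246),.036)
corr()
E
```

```text
len 0.0813 ang 46.2 grip [0.4244 0.1052] shift cm [-1.09  0.08] turn -2.4 z 0.0559
t 12.6 pos [0.4354 0.1044 0.0559] yaw -41.4 shift cm [0. 0. 0.] rot deg [-0.75  0.56  0.  ] F [ 0.6 -0.   0.1] gap mm 40.5
```

>>> jog_arm(
  motion=[-1.1, 0.1, -1, -0.75, 0.55, -2.4, 0, 0, -2, 0, 0, 0, 0, 0, -2, 0, 0, 0, 0, 0, -1, 0, 0, 0, 0, 0, 0, 0, 0, 0, 0, 0, 0, 0, 0, 0],
  jaw=4,
)

```text
clock: 13.2
position: [0.4279, 0.1069, -0.0025]
orientation: [-3.136, -0.006, -0.766]
wrist_force: [0.1, 0.1, -0.2]
finger_gap: 0.419
```

```bash
python3 - <<'E'
from h import *
corr(.4244,.1052,-.0155,-43.8)
E
```

```text
t 13.2 pos [ 0.4279  0.1069 -0.0025] yaw -43.9 shift cm [-0.35 -0.17 -1.3 ] rot deg [-0.    0.45  0.1 ] F [ 0.1  0.1 -0.2] gap mm 39.8
```

>>> jog_arm(
  motion=[-0.35, -0.17, 0, 0, 0.4, 0, 0, 0, -0.6, 0, 0, 0, 0, 0, -0.6, 0, 0, 0, 0, 0, 0, 0, 0, 0],
  jaw=4,
)

```text
clock: 13.6
position: [0.4253, 0.1052, -0.0134]
orientation: [-3.139, -0.003, -0.766]
wrist_force: [-0.3, -0.2, -0.2]
finger_gap: 0.419
```

```bash
python3 - <<'E'
from h import *
corr(.4244,.1052,-.0155,-43.8)
E
```

```text
t 13.6 pos [ 0.4253  0.1052 -0.0134] yaw -43.9 shift cm [-0.09  0.   -0.21] rot deg [-0.02  0.23  0.11] F [-0.3 -0.2 -0.2] gap mm 39.9
```

>>> jog_arm(
  motion=[0, 0, -0.25, 0, 0, 0, 0, 0, 0, 0, 0, 0],
  jaw=4,
)

```text
clock: 13.8
position: [0.4253, 0.1051, -0.0162]
orientation: [-3.139, -0.002, -0.766]
wrist_force: [-0.5, 0.1, -0.4]
finger_gap: 0.422
```

>>> jog_arm(
  motion=[0, 0, 0, 0, 0, 0, 0, 0, 0, 0, 0, 0, 0, 0, 0, 0, 0, 0, 0, 0, 0, 0, 0, 0, 0, 0, 0, 0, 0, 0, 0, 0, 0, 0, 0, 0, 0, 0, 0, 0, 0, 0],
  jaw=0.4,
)

```text
clock: 14.5
position: [0.4254, 0.1052, -0.016]
orientation: [-3.139, -0.003, -0.766]
wrist_force: [0.2, -0.1, 0.7]
finger_gap: 0.114
```

>>> jog_arm(
  motion=[0, 0, 2, 0, 0, 0, 0, 0, 3, 0, 0, 0, 0, 0, 2.6, 0, 0, 0, 1, 0.25, 0, 0, 0, -7.7, 1.9, 0.25, 0, 0, 0, -7.7, 1.9, 0.25, 0, 0, 0, -7.7, 1.9, 0.25, 0, 0, 0, -7.7, 1.9, 0.25, 0, 0, 0, -7.7, 1.9, 0.25, 0, 0, 0, -7.7, 1.8, 0.25, 0, 0, 0, -7.7, 0, 0, 0, 0, 0, 0, 0, 0, 0, 0, 0, 0],
  jaw=0.4,
)

```text
clock: 15.7
position: [0.5505, 0.1231, 0.0631]
orientation: [-3.14, -0.0, -1.741]
wrist_force: [-0.5, -0.5, -0.3]
finger_gap: 0.115
```

```bash
python3 - <<'E'
from h import *
corr(.5529,.1233,.035,-98.3)
snap("wrist","w14")
E
```

```text
t 15.7 pos [0.5505 0.1231 0.0631] yaw -99.8 shift cm [ 0.24  0.02 -2.81] rot deg [0.03 0.09 1.46] F [-0.5 -0.5 -0.3] gap mm 10.9
```

View pics/w14.png

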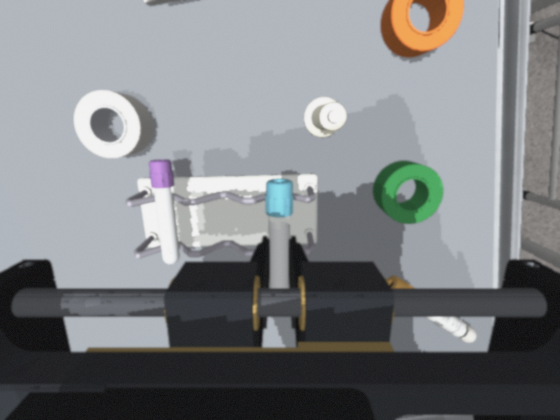

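>>> jog_arm(
  motion=[0.25, 0, -1, 0, 0, 1.4, 0, 0, -1, 0, 0, 0, 0, 0, -1, 0, 0, 0, 0, 0, -0.8, 0, 0, 0, 0, 0, 0, 0, 0, 0],
  jaw=0.4,
)

```text
clock: 16.25
position: [0.5505, 0.1228, 0.0214]
orientation: [3.141, -0.001, -1.709]
wrist_force: [0.1, -1.0, -0.5]
finger_gap: 0.112
```

```bash
python3 - <<'E'
from h import *
corr(.5529,.1233,.015,-98.3)
E
```

```text
t 16.25 pos [0.5505 0.1228 0.0214] yaw -97.9 shift cm [ 0.24  0.05 -0.64] rot deg [ 0.04 -0.03 -0.4 ] F [ 0.1 -1.  -0.5] gap mm 10.7
```

>>> jog_arm(
  motion=[0.2, 0.05, -0.2, 0, 0, 0, 0, 0, -0.3, 0, 0, 0, 0, 0, -0.15, 0, 0, 0, 0, 0, 0, 0, 0, 0],
  jaw=0.4,
)

```text
clock: 16.65
position: [0.5528, 0.1234, 0.0143]
orientation: [3.141, -0.001, -1.708]
wrist_force: [-0.9, -0.7, 0.2]
finger_gap: 0.114
```

>>> jog_arm(
  motion=[0, 0, 0, 0, 0, 0, 0, 0, 0, 0, 0, 0, 0, 0, 0, 0, 0, 0, 0, 0, 0, 0, 0, 0, 0, 0, 1, 0, 0, 0, 0, 0, 2, 0, 0, 0, 0, 0, 3, 0, 0, 0, -4, -0.5, 2, 0, 0, 0, -4, -0.5, 0, 0, 0, 0, 0, 0, 0, 0, 0, 0],
  jaw=3,
)

```text
clock: 17.65
position: [0.4707, 0.1131, 0.1005]
orientation: [-3.139, -0.0, -1.708]
wrist_force: [-0.9, -0.7, -0.1]
finger_gap: 0.315
```

```bash
python3 - <<'E'
from h import *
s=snap("wrist","w15");t=snap("scene","s15");corr()
im=cv2.imread("pics/s15.png");b=cv2.resize(im[200:310,130:270],None,fx=4,fy=4,interpolation=cv2.INTER_CUBIC)
cv2.imwrite("pics/c15.png",np.hstack([b,np.zeros((440,0,3),np.uint8)])) 
E
```

```text
t 17.75 pos [0.4749 0.1134 0.1006] yaw -97.9 shift cm [0. 0. 0.] rot deg [0.01 0.33 0.  ] F [0.8 0.1 0.2] gap mm 29.9
```

View pics/w15.png

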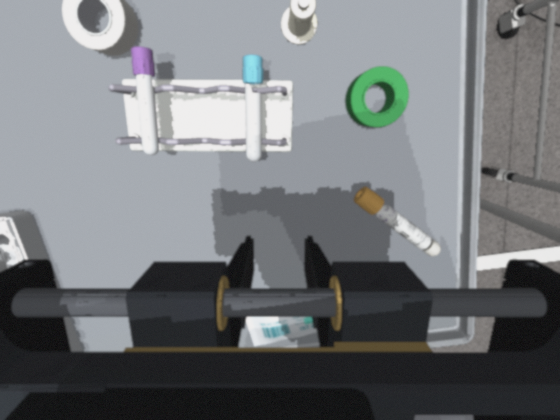

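View pics/c15.png

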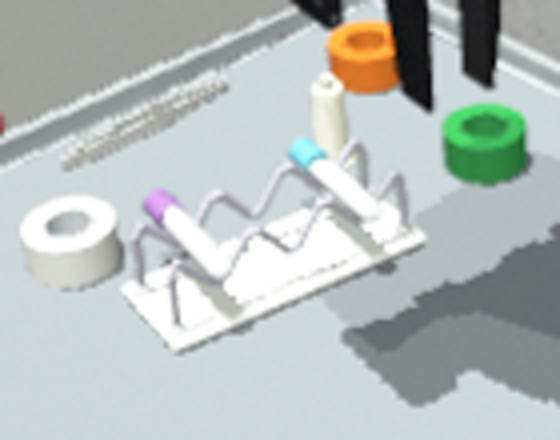

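```bash
python3 - <<'E'
from h import *
s=snap("wrist")
tube(s,(437,251),(360,193),.044,.008,.0095)
E
```

```text
len 0.1021 ang 45.9 grip [ 0.4341 -0.0059] shift cm [ -4.15 -11.93] turn 53.8 z 0.1002
```

>>> jog_arm(
  motion=[-0.6, -1.7, 0, 0, 0, 7.6, -0.6, -1.7, 0, 0, 0, 7.6, -0.6, -1.7, 0, 0, 0, 7.6, -0.6, -1.7, 0, 0, 0, 7.6, -0.6, -1.7, -1, 0, 0, 7.6, -0.6, -1.7, -1, 0, 0, 7.6, -0.6, -1.7, -1, 0, 0, 7.6, 0, 0, -1, 0, 0, 0, 0, 0, 0, 0, 0, 0, 0, 0, 0, 0, 0, 0],
  jaw=4,
)

```text
clock: 18.8
position: [0.4431, -0.01, 0.0577]
orientation: [-3.132, -0.001, -0.749]
wrist_force: [1.1, 0.1, 0.1]
finger_gap: 0.423
```

```bash
python3 - <<'E'
from h import *
s=snap("wrist","w16");corr()
im=cv2.imread("pics/w16.png");cv2.imwrite("pics/w16c.png",cv2.resize(im[90:270,180:380],None,fx=3,fy=3,interpolation=cv2.INTER_CUBIC))
E
```

```text
t 18.85 pos [ 0.4432 -0.0098  0.0577] yaw -42.9 shift cm [0. 0. 0.] rot deg [-0.39  0.42 -0.  ] F [-0.2  0.1  0.1] gap mm 40.2
```

View pics/w16c.png

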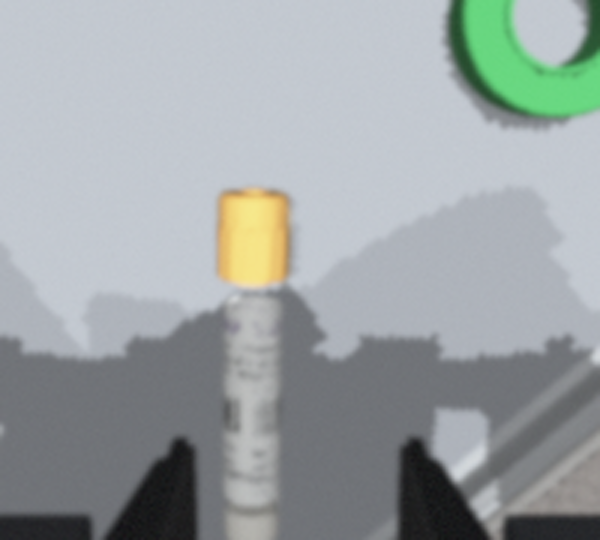

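```bash
python3 - <<'E'
from h import *
s=snap("wrist"); c=lambda x,y:(180+x/3-.4,90+y/3-.4)
K=pt(s,c(254,192),.0095)[:2];A=pt(s,c(251,500),.008)[:2];u=(K-A)/np.linalg.norm(K-A)
a=np.degrees(np.arctan2(u[1],u[0]));G=K-u*.060;print(a,G);corr(*G,-.0145,a-90)
E
```

```text
45.82706857729304 [ 0.42823767 -0.00623507]
t 18.9 pos [ 0.443  -0.0098  0.0579] yaw -42.8 shift cm [-1.48  0.35 -7.24] rot deg [-0.38  0.44 -1.35] F [ 0.4  0.5 -0.7] gap mm 39.8
```

>>> jog_arm(
  motion=[-1.45, 0.35, -1, -0.4, 0.45, -1.3, 0, 0, -2, 0, 0, 0, 0, 0, -1, 0, 0, 0, 0, 0, 0, 0, 0, 0, 0, 0, 0, 0, 0, 0],
  jaw=4,
)

```text
clock: 19.4
position: [0.4305, -0.0044, 0.0188]
orientation: [-3.14, -0.004, -0.773]
wrist_force: [-0.7, -0.6, -0.3]
finger_gap: 0.422
```

```bash
python3 - <<'E'
from h import *
s=snap("wrist","w17");corr(.4282,-.0062,-.0145,-44.2)
im=cv2.imread("pics/w17.png");cv2.imwrite("pics/w17c.png",cv2.resize(im[90:270,180:380],None,fx=3,fy=3,interpolation=cv2.INTER_CUBIC))
E
```

```text
t 19.45 pos [ 0.4306 -0.0045  0.0189] yaw -44.3 shift cm [-0.24 -0.17 -3.34] rot deg [0.08 0.26 0.07] F [-0.5  0.1 -0.3] gap mm 40.4
```

View pics/w17c.png

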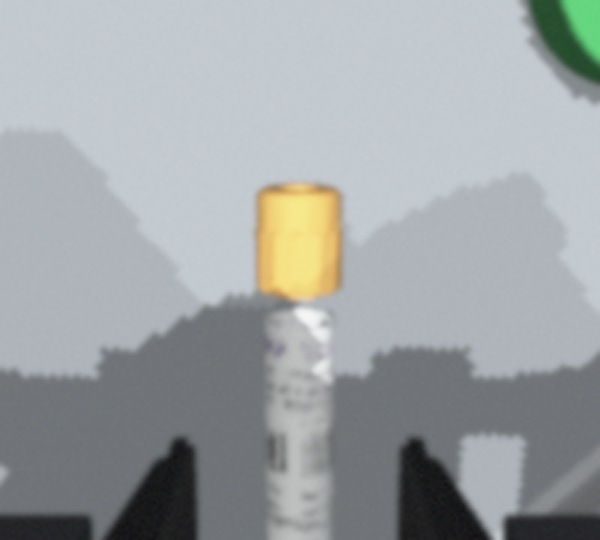

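>>> jog_arm(
  motion=[-0.24, -0.17, -1, 0, 0.25, 0, 0, 0, -1, 0, 0, 0, 0, 0, -0.8, 0, 0, 0, 0, 0, -0.4, 0, 0, 0, 0, 0, 0, 0, 0, 0],
  jaw=4,
)

```text
clock: 19.95
position: [0.4287, -0.0065, -0.015]
orientation: [3.142, -0.002, -0.773]
wrist_force: [0.3, -0.7, 0.3]
finger_gap: 0.422
```

```bash
python3 - <<'E'
from h import *
corr(.4282,-.0062,-.0145,-44.2)
E
```

```text
t 19.95 pos [ 0.4287 -0.0065 -0.015 ] yaw -44.3 shift cm [-0.05  0.03  0.05] rot deg [0.09 0.09 0.1 ] F [ 0.3 -0.7  0.3] gap mm 40.1
```

>>> jog_arm(
  motion=[0, 0, 0, 0, 0, 0, 0, 0, 0, 0, 0, 0, 0, 0, 0, 0, 0, 0, 0, 0, 0, 0, 0, 0, 0, 0, 0, 0, 0, 0, 0, 0, 0, 0, 0, 0],
  jaw=0.6,
)

```text
clock: 20.55
position: [0.429, -0.0066, -0.0145]
orientation: [-3.141, -0.003, -0.773]
wrist_force: [0.2, -0.8, -0.0]
finger_gap: 0.145
```

>>> jog_arm(
  motion=[0, 0, 2, 0, 0, 0, 0, 0, 3, 0, 0, 0, 0, 0, 3.2, 0, 0, 0, 1.5, 2, 0, 0, 0, -7.6, 1.9, 2.5, 0, 0, 0, -7.6, 1.9, 2.5, 0, 0, 0, -7.6, 1.9, 2.5, 0, 0, 0, -7.6, 1.9, 2.5, 0, 0, 0, -7.6, 1.9, 2.5, 0, 0, 0, -7.6, 1.9, 2.4, 0, 0, 0, -7.6, 0, 0, 0, 0, 0, 0, 0, 0, 0, 0, 0, 0],
  jaw=0.6,
)

```text
clock: 21.75
position: [0.5608, 0.1698, 0.0718]
orientation: [-3.139, -0.001, -1.739]
wrist_force: [0.4, -0.4, -0.2]
finger_gap: 0.145
```

```bash
python3 - <<'E'
from h import *
corr(.559,.1652,.0225,-98.3)
snap("wrist","w18")
E
```

```text
t 21.75 pos [0.5608 0.1698 0.0718] yaw -99.7 shift cm [-0.18 -0.46 -4.93] rot deg [0.06 0.12 1.36] F [ 0.4 -0.4 -0.2] gap mm 13.8
```

View pics/w18.png

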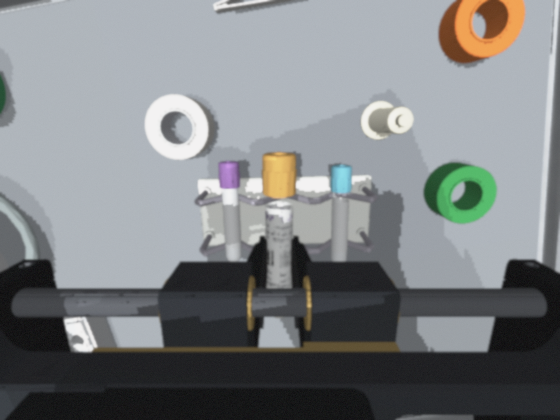

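>>> jog_arm(
  motion=[-0.1, -0.45, 0, 0, 0, 1.4, 0, 0, -1, 0, 0, 0, 0, 0, -1, 0, 0, 0, 0, 0, -1, 0, 0, 0, 0, 0, -1, 0, 0, 0, 0, 0, 0, 0, 0, 0],
  jaw=0.6,
)

```text
clock: 22.4
position: [0.5574, 0.162, 0.028]
orientation: [3.142, -0.001, -1.714]
wrist_force: [-0.1, -0.8, -0.5]
finger_gap: 0.144
```

```bash
python3 - <<'E'
from h import *
corr(.559,.1652,.0175,-98.3)
E
```

```text
t 22.4 pos [0.5574 0.162  0.028 ] yaw -98.2 shift cm [ 0.16  0.32 -1.05] rot deg [ 0.08 -0.01 -0.09] F [-0.1 -0.8 -0.5] gap mm 13.7
```

>>> jog_arm(
  motion=[0.15, 0.3, 0, 0, 0, 0, 0, 0, -0.5, 0, 0, 0, 0, 0, -0.4, 0, 0, 0, 0, 0, -0.15, 0, 0, 0, 0, 0, 0, 0, 0, 0],
  jaw=0.6,
)

```text
clock: 22.9
position: [0.5593, 0.1655, 0.0166]
orientation: [-3.141, -0.002, -1.714]
wrist_force: [-0.2, -0.4, 0.6]
finger_gap: 0.143
```

>>> jog_arm(
  motion=[0, 0, 0, 0, 0, 0, 0, 0, 0, 0, 0, 0, 0, 0, 0, 0, 0, 0, 0, 0, 0, 0, 0, 0, 0, 0, 1, 0, 0, 0, 0, 0, 2, 0, 0, 0, 0, 0, 3, 0, 0, 0, -3, -1, 3, 0, 0, 0, -4, -1, 2, 0, 0, 0, 0, 0, 0, 0, 0, 0],
  jaw=2.8,
)

```text
clock: 23.9
position: [0.4871, 0.145, 0.1333]
orientation: [-3.14, -0.001, -1.714]
wrist_force: [-0.2, -0.2, -0.7]
finger_gap: 0.293
```

```bash
python3 - <<'E'
from h import *
s=snap("wrist","w19");t=snap("scene","s19");u=snap("top","t19");corr()
im=cv2.imread("pics/s19.png");b=cv2.resize(im[200:310,130:270],None,fx=4,fy=4,interpolation=cv2.INTER_CUBIC)
cv2.imwrite("pics/c19.png",np.vstack([b,s["image"][40:200,:,::-1]])) 
for z in(.1,.2,.25): print(z,pt(u,(437,104),z),pt(u,(437,165),z),pt(u,(443,190),z))
E
```

```text
t 24.05 pos [0.4906 0.1456 0.131 ] yaw -98.2 shift cm [0. 0. 0.] rot deg [ 0.07  0.07 -0.  ] F [-0.2 -0.6 -0.4] gap mm 28.0
0.1 [ 0.80287879 -0.43087888  0.1       ] [ 0.65904349 -0.42357823  0.1       ] [ 0.60161562 -0.4339743   0.1       ]
0.2 [ 0.76441421 -0.40047167  0.2       ] [ 0.63324479 -0.3938139   0.2       ] [ 0.58087391 -0.40329452  0.2       ]
0.25 [ 0.74518193 -0.38526806  0.25      ] [ 0.62034544 -0.37893174  0.25      ] [ 0.57050305 -0.38795462  0.25      ]
```

View pics/c19.png

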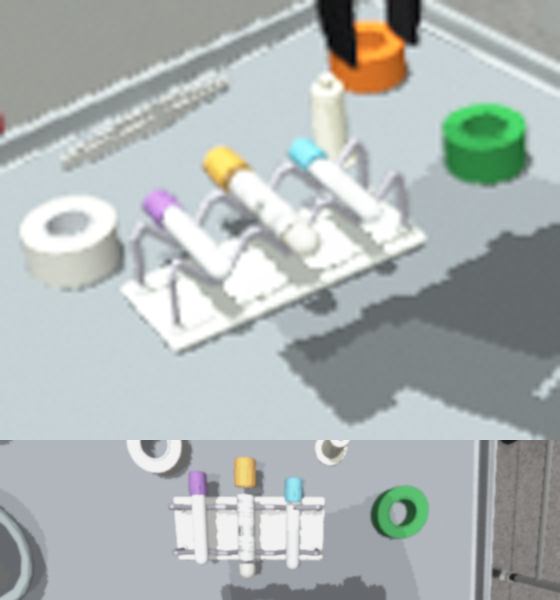

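View pics/t19.png

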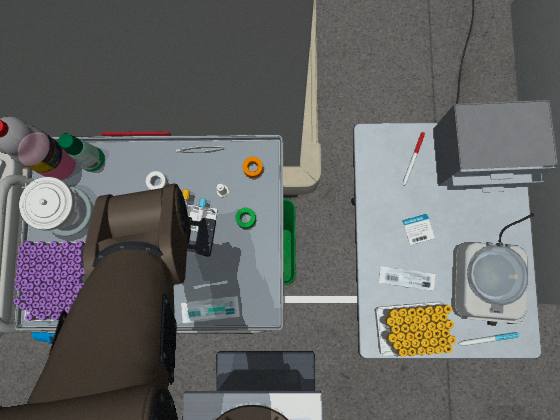

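```bash
python3 - <<'E'
import cv2,numpy as np
a=cv2.imread("pics/t19.png")[90:250,390:560];b=cv2.imread("pics/s19.png")
cv2.imwrite("pics/cab_t.png",cv2.resize(a,None,fx=4,fy=3.7,interpolation=cv2.INTER_CUBIC))
cv2.imwrite("pics/cab_s.png",cv2.resize(b[80:220,260:480],None,fx=3.5,fy=3.5,interpolation=cv2.INTER_CUBIC))
E
```

```text
(no output)
```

View pics/cab_t.png

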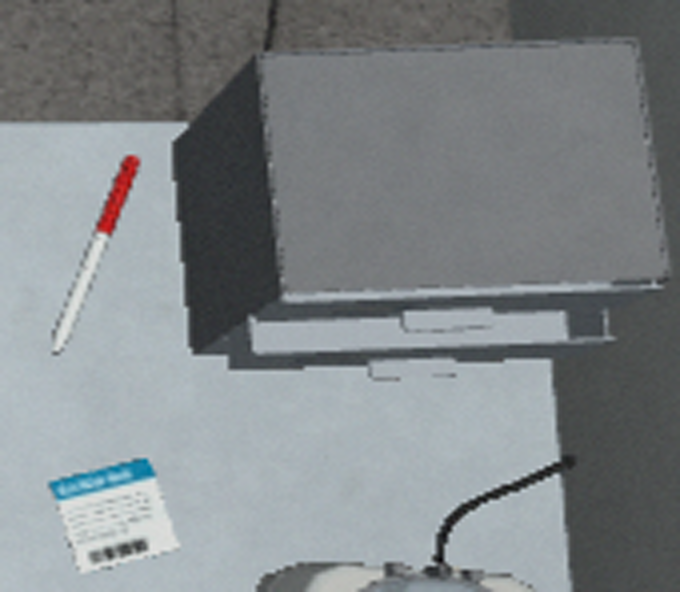

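View pics/cab_s.png

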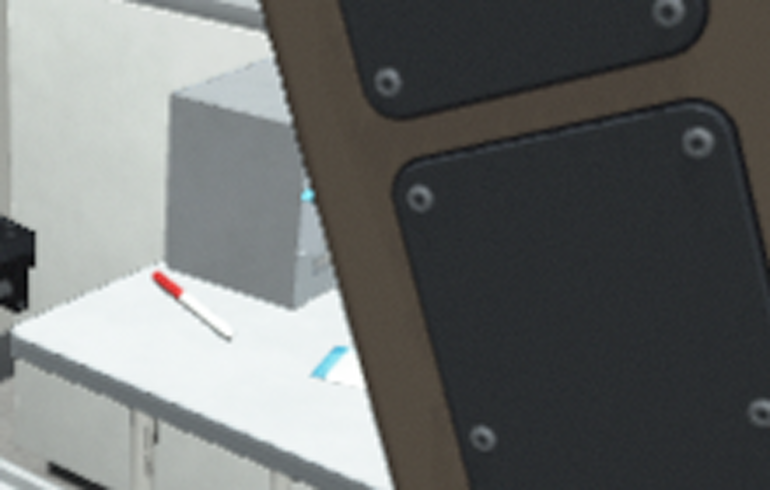

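```bash
python3 - <<'E'
from h import *
t=snap("top")
c=lambda x,y:(390+x/4-.4,90+y/3.7-.4)
print("base",pt(t,c(192,352),0),pt(t,c(175,140),0))
for H in(.18,.22,.26): print(H,pt(t,c(280,300),H),pt(t,c(262,58),H))
print("drawer low",pt(t,c(228,368),.03),pt(t,c(228,368),.08),"upper drawer",pt(t,c(250,352),.1),pt(t,c(250,352),.15))
print("handle",pt(t,c(370,378),.05),"centrifuge",[pt(t,c(258,585),z) for z in(0,.1,.15)])
E
```

```text
base [ 0.63548906 -0.45228854  0.        ] [ 0.78055757 -0.4492103   0.        ]
0.18 [ 0.62592443 -0.44599558  0.18      ] [ 0.76892312 -0.44472147  0.18      ]
0.22 [ 0.61607785 -0.43233812  0.22      ] [ 0.75365794 -0.43111229  0.22      ]
0.26 [ 0.60623127 -0.41868065  0.26      ] [ 0.73839276 -0.4175031   0.26      ]
drawer low [ 0.61836099 -0.46404575  0.03      ] [ 0.6078978  -0.44834937  0.08      ] upper drawer [ 0.6135017  -0.45481033  0.1       ] [ 0.60260751 -0.43855304  0.15      ]
handle [ 0.60731271 -0.53943387  0.05      ] centrifuge [array([ 0.48192712, -0.48356853,  0.        ]), array([ 0.47255063, -0.45135797,  0.1       ]), array([ 0.46786238, -0.43525268,  0.15      ])]
```

```bash
python3 - <<'E'
from h import *
t=snap("top");s=snap("scene")
def tri(a,b):
    o1,d1=ray(t,a);o2,d2=ray(s,b);A=np.array([d1,-d2]).T;k=np.linalg.lstsq(A,o2-o1,rcond=None)[0];return (o1+d1*k[0]+o2+d2*k[1])/2,np.linalg.norm(o1+d1*k[0]-o2-d2*k[1])
print(tri((48,201),(43,276)))
print("lid edge",[pt(t,(75,203),z) for z in(.08,.12,.16)], "pot edge",[pt(t,(95,208),z) for z in(0,.05,.1)])
E
```

```text
(array([0.57930001, 0.44581761, 0.12536597]), np.float64(0.01039862273273689))
lid edge [array([0.57997487, 0.39959338, 0.08      ]), array([0.57257084, 0.38280008, 0.12      ]), array([0.56516681, 0.36600679, 0.16      ])] pot edge [array([0.58211361, 0.38317047, 0.        ]), array([0.57337125, 0.36420252, 0.05      ]), array([0.56462889, 0.34523457, 0.1       ])]
```

>>> jog_arm(
  motion=[0, -5, 1, 0, 0, 4, 0, -5, 0, 0, 0, 4, 0, -5, 0, 0, 0, 4, 0, -5, 0, 0, 0, 4, 0, -5, 0, 0, 0, 4, 0, -5, 0, 0, 0, 2, 0, -5, 0, 0, 0, 0, 0, -5, 0, 0, 0, 0, 0, -5, 0, 0, 0, 0, 0, 0, 0, 0, 0, 0, 0, 0, 0, 0, 0, 0],
  jaw=8,
)

```text
clock: 25.3
position: [0.4908, -0.3094, 0.1304]
orientation: [3.131, 0.005, -1.309]
wrist_force: [-0.1, 0.2, 0.5]
finger_gap: 0.838
```

```bash
python3 - <<'E'
from h import *
s=snap("wrist","w20");corr(.5268,-.397,.12,-76)
E
```

```text
t 25.35 pos [ 0.491  -0.3091  0.1304] yaw -75.0 shift cm [ 3.58 -8.79 -1.04] rot deg [-0.09 -0.63 -1.02] F [-0.3  0.6  0.1] gap mm 80.1
```

View pics/w20.png

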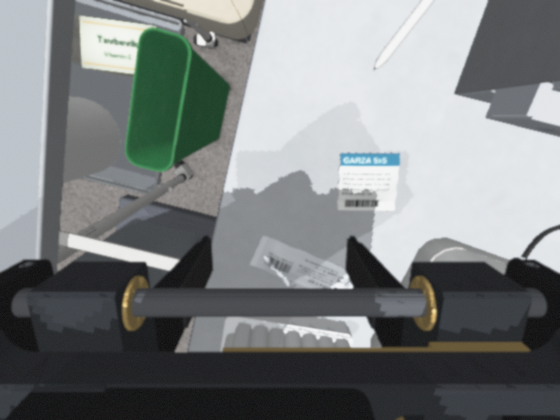

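```bash
python3 - <<'E'
from h import *
s=snap("wrist")
q=np.array([pt(s,p,.008)[:2] for p in [(340,153),(399.5,152.5),(398.5,210.5),(338,209.5)]]);G=q.mean(0);d=np.diff(q,axis=0)
print(q,np.linalg.norm(d,axis=1),np.degrees(np.arctan2(d[:,1],d[:,0])));corr(*G,.05,-76)
E
```

```text
[[ 0.54874388 -0.35691178]
 [ 0.56494199 -0.41513565]
 [ 0.50689122 -0.43668064]
 [ 0.49103609 -0.3736884 ]] [0.06043507 0.06191994 0.06495696] [ -74.45322792 -159.63806968  104.1278589 ]
t 25.4 pos [ 0.4911 -0.3082  0.1308] yaw -74.9 shift cm [ 3.68 -8.74 -8.08] rot deg [-0.09 -0.61 -1.08] F [-0.4  0.6  0.1] gap mm 80.3
```

>>> jog_arm(
  motion=[1.2, -2.9, -1, 0, -0.6, -1, 1.2, -2.9, -1, 0, 0, 0, 1.2, -2.9, -1, 0, 0, 0, 0, 0, -2, 0, 0, 0, 0, 0, -1, 0, 0, 0, 0, 0, 0, 0, 0, 0, 0, 0, 0, 0, 0, 0],
  jaw=8,
)

```text
clock: 26.1
position: [0.5319, -0.3883, 0.0696]
orientation: [-3.141, 0.003, -1.314]
wrist_force: [-0.8, -1.1, 0.2]
finger_gap: 0.844
```

```bash
python3 - <<'E'
from h import *
s=snap("wrist","w21");corr(.528,-.3956,.05,-76)
E
```

```text
t 26.15 pos [ 0.5319 -0.3883  0.0698] yaw -75.3 shift cm [-0.39 -0.73 -1.98] rot deg [-0.16 -0.02 -0.74] F [ 0.6 -0.4  0.1] gap mm 79.7
```

View pics/w21.png

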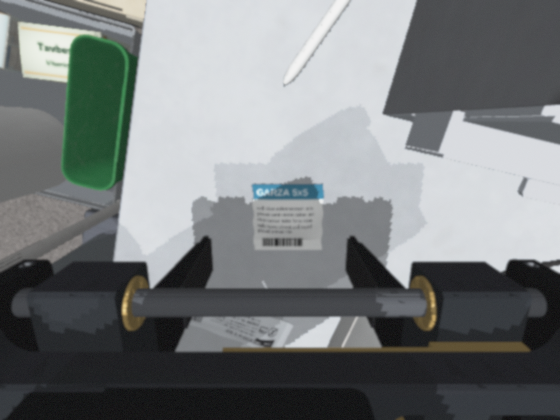

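```bash
python3 - <<'E'
from h import *
s=snap("wrist")
q=np.array([pt(s,p,.008)[:2] for p in [(251.5,184),(323.5,183.5),(322,249.5),(254.5,249.5)]]);G=q.mean(0);d=np.diff(q,axis=0)
print(q,np.linalg.norm(d,axis=1),np.degrees(np.arctan2(d[:,1],d[:,0])));corr(*G,-.015,-76)
E
```

```text
[[ 0.54963407 -0.35877017]
 [ 0.56565907 -0.41773919]
 [ 0.50740817 -0.43416698]
 [ 0.49181631 -0.37531092]] [0.06110766 0.06052305 0.0608863 ] [ -74.7968601  -164.25060836  104.83768595]
t 26.2 pos [ 0.5319 -0.3886  0.07  ] yaw -75.3 shift cm [-0.33 -0.79 -8.5 ] rot deg [-0.14  0.01 -0.73] F [-0.3  0.2 -0.1] gap mm 79.9
```

>>> jog_arm(
  motion=[-0.33, -0.79, -1, 0, 0, 0.2, 0, 0, -2, 0, 0, 0, 0, 0, -2, 0, 0, 0, 0, 0, -1.5, 0, 0, 0, 0, 0, -0.8, 0, 0, 0, 0, 0, 0, 0, 0, 0],
  jaw=8,
)

```text
clock: 26.8
position: [0.5286, -0.3989, -0.0036]
orientation: [-3.138, -0.003, -1.309]
wrist_force: [-0.4, 0.6, 0.3]
finger_gap: 0.84
```

```bash
python3 - <<'E'
from h import *
s=snap("wrist","w22");corr(.5286,-.3965,-.0165,-75.1)
E
```

```text
t 26.85 pos [ 0.5288 -0.399  -0.003 ] yaw -75.0 shift cm [-0.02  0.25 -1.35] rot deg [ 0.13  0.28 -0.11] F [-1.  -0.7  0.2] gap mm 79.9
```

View pics/w22.png

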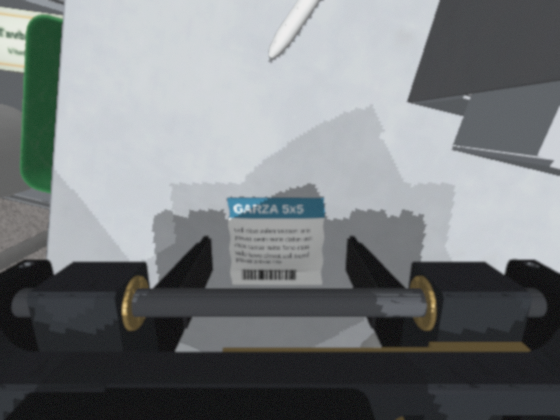

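>>> jog_arm(
  motion=[0, 0.2, -0.6, 0.1, 0.25, 0, 0, 0, -0.5, 0, 0, 0, 0, 0, -0.2, 0, 0, 0, 0, 0, 0, 0, 0, 0],
  jaw=8,
)

```text
clock: 27.25
position: [0.5297, -0.3976, -0.0151]
orientation: [-3.14, -0.003, -1.309]
wrist_force: [0.5, -0.4, 0.3]
finger_gap: 0.84
```

```bash
python3 - <<'E'
from h import *
corr(.5286,-.3965,-.0165,-75.1)
E
```

```text
t 27.25 pos [ 0.5297 -0.3976 -0.0151] yaw -75.0 shift cm [-0.11  0.11 -0.14] rot deg [ 0.14  0.13 -0.12] F [ 0.5 -0.4  0.3] gap mm 79.9
```

>>> jog_arm(
  motion=[-0.1, 0.1, -0.15, 0, 0, 0, 0, 0, 0, 0, 0, 0],
  jaw=8,
)

```text
clock: 27.45
position: [0.5288, -0.3966, -0.0164]
orientation: [-3.14, -0.003, -1.309]
wrist_force: [0.0, 0.4, -0.2]
finger_gap: 0.844
```

>>> jog_arm(
  motion=[0, 0, 0, 0, 0, 0, 0, 0, 0, 0, 0, 0, 0, 0, 0, 0, 0, 0, 0, 0, 0, 0, 0, 0, 0, 0, 0, 0, 0, 0, 0, 0, 0, 0, 0, 0],
  jaw=5.5,
)

```text
clock: 28.05
position: [0.5289, -0.3968, -0.0158]
orientation: [-3.139, -0.004, -1.309]
wrist_force: [0.3, -0.9, 0.4]
finger_gap: 0.579
```

```bash
python3 - <<'E'
from h import *
s=snap("wrist","w23");t=snap("scene","s23")
im=cv2.imread("pics/w23.png");cv2.imwrite("pics/w23c.png",cv2.resize(im[150:300,180:380],None,fx=3.5,fy=3.5,interpolation=cv2.INTER_CUBIC))
E
```

```text
(no output)
```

View pics/w23c.png

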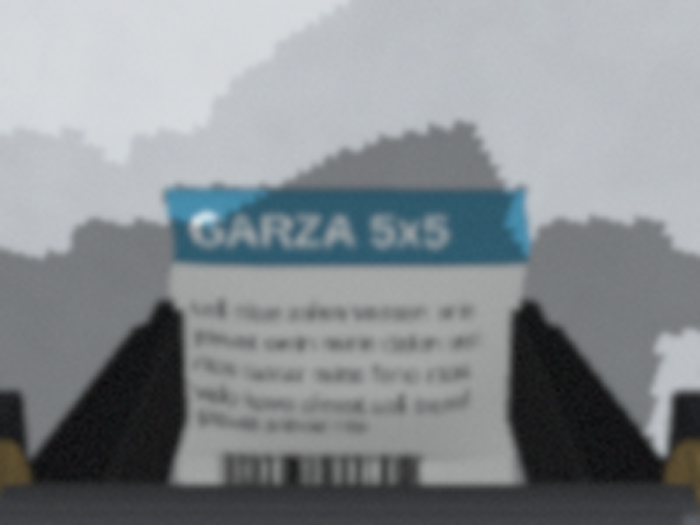

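View pics/s23.png

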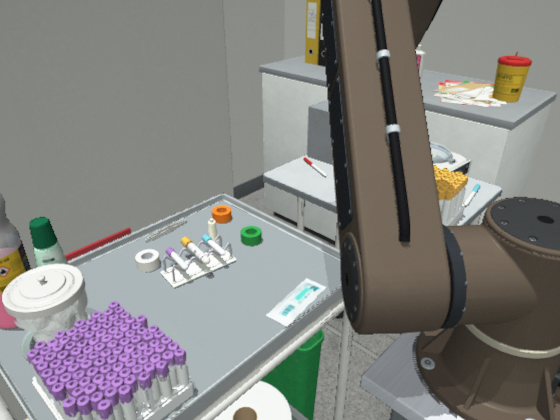

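>>> jog_arm(
  motion=[0, 0, 0.3, 0, 0, 0, 0, 0, 0, 0, 0, 0, 0, 0, 0, 0, 0, 0, 0, 0, 0, 0, 0, 0, 0, 0, 0, 0, 0, 0],
  jaw=8,
)

```text
clock: 28.65
position: [0.529, -0.3968, -0.0125]
orientation: [-3.139, -0.004, -1.309]
wrist_force: [-0.4, 0.7, -0.2]
finger_gap: 0.842
```

>>> jog_arm(
  motion=[0, 0, -0.4, 0, 0, 0, 0, 0, -0.2, 0, 0, 0, 0, 0, -0.1, 0, 0, 0, 0, 0, -0.1, 0, 0, 0, 0, 0, 0, 0, 0, 0],
  jaw=8,
)

```text
clock: 29.15
position: [0.5288, -0.3967, -0.0216]
orientation: [-3.139, -0.004, -1.309]
wrist_force: [0.3, 1.4, 0.7]
finger_gap: 0.843
```

>>> jog_arm(
  motion=[0, 0, -0.1, 0, 0, 0, 0, 0, -0.1, 0, 0, 0, 0, 0, 0, 0, 0, 0],
  jaw=8,
)

```text
clock: 29.45
position: [0.5288, -0.3967, -0.0237]
orientation: [-3.139, -0.004, -1.309]
wrist_force: [-0.4, 0.6, 0.8]
finger_gap: 0.837
```

>>> jog_arm(
  motion=[0, 0, 0, 0, 0, 0, 0, 0, 0, 0, 0, 0, 0, 0, 0, 0, 0, 0, 0, 0, 0, 0, 0, 0, 0, 0, 0, 0, 0, 0, 0, 0, 0, 0, 0, 0],
  jaw=5.5,
)

```text
clock: 30.05
position: [0.5289, -0.3967, -0.0236]
orientation: [-3.139, -0.004, -1.309]
wrist_force: [-0.2, 0.8, -0.4]
finger_gap: 0.659
```

>>> jog_arm(
  motion=[0, 0, 1, 0, 0, 0, 0, 0, 2, 0, 0, 0, 0, 0, 3, 0, 0, 0, 0, 0, 4, 0, 0, 0, 0, 1, 3, 0, 0, 0, 0, 0, 0, 0, 0, 0],
  jaw=5.5,
)

```text
clock: 30.65
position: [0.5281, -0.3859, 0.1135]
orientation: [-3.14, -0.003, -1.309]
wrist_force: [0.5, 0.1, -0.4]
finger_gap: 0.659
```

```bash
python3 - <<'E'
from h import *
s=snap("wrist","w24");corr(.5766,.2857,.1,-8.3)
im=cv2.imread("pics/w24.png");cv2.imwrite("pics/w24c.png",cv2.resize(im[130:300,150:410],None,fx=3,fy=3,interpolation=cv2.INTER_CUBIC))
E
```

```text
t 30.7 pos [ 0.5275 -0.386   0.1117] yaw -75.0 shift cm [ 4.91 67.17 -1.17] rot deg [4.00e-02 1.10e-01 6.67e+01] F [-0.1 -0.5 -0.5] gap mm 62.9
```

View pics/w24c.png

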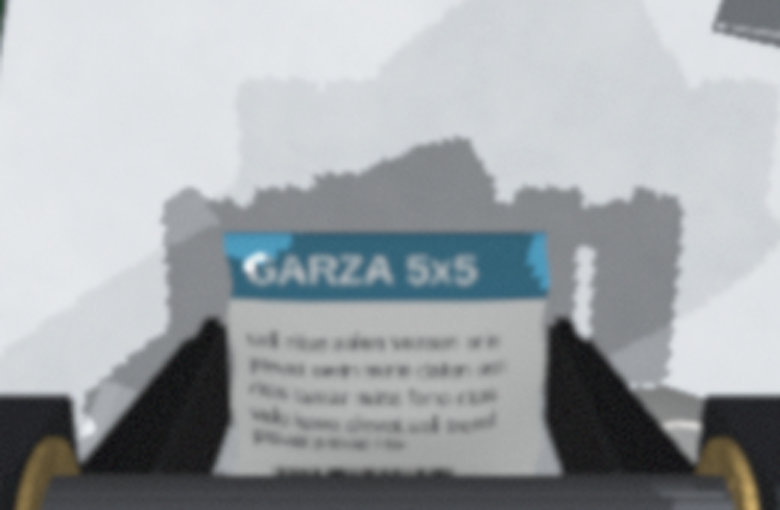

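>>> jog_arm(
  motion=[0.1, 2, 0, 0, 0, 4, 0.3, 4, 0, 0, 0, 4, 0.3, 4, 0, 0, 0, 4, 0.3, 4, 0, 0, 0, 4, 0.3, 4, 0, 0, 0, 4, 0.3, 4, 0, 0, 0, 4, 0.3, 4, 0, 0, 0, 4, 0.3, 4, 0, 0, 0, 4, 0.3, 4, 0, 0, 0, 4, 0.3, 4, 0, 0, 0, 4, 0.3, 4, 0, 0, 0, 4, 0.3, 4, 0, 0, 0, 4, 0.3, 4, 0, 0, 0, 4, 0.3, 4, 0, 0, 0, 4, 0.3, 4, 0, 0, 0, 4, 0.3, 4, 0, 0, 0, 4, 0.3, 2, 0, 0, 0, 2, 0, 0, 0, 0, 0, 0, 0, 0, 0, 0, 0, 0],
  jaw=5.5,
)

```text
clock: 32.6
position: [0.5662, 0.2761, 0.093]
orientation: [3.13, 0.021, -0.114]
wrist_force: [0.3, 0.6, 0.0]
finger_gap: 0.658
```

```bash
python3 - <<'E'
from h import *
s=snap("wrist","w25");snap("scene","s25");corr(.5766,.2857,.05,-8.3)
E
```

```text
t 32.7 pos [0.5665 0.2753 0.0934] yaw -6.6 shift cm [ 1.01  1.04 -4.34] rot deg [ 0.51 -1.25 -1.72] F [-0.7  0.1  0.1] gap mm 62.7
```

View pics/w25.png

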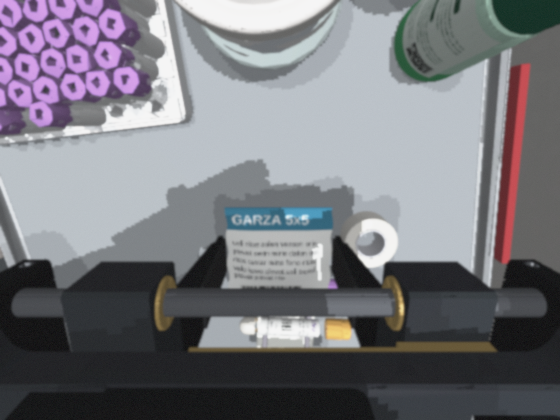

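View pics/s25.png

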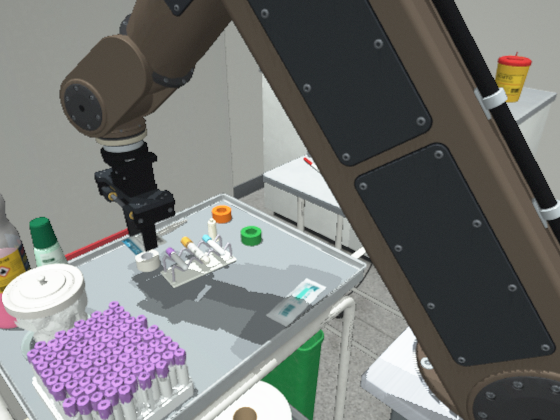

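>>> jog_arm(
  motion=[1, 1, 0, 0.5, -1.2, -1.7, 0, 0, -2, 0, 0, 0, 0, 0, -2, 0, 0, 0, 0, 0, 0, 0, 0, 0, 0, 0, 0, 0, 0, 0],
  jaw=5.5,
)

```text
clock: 33.2
position: [0.5781, 0.2792, 0.0535]
orientation: [3.142, -0.0, -0.156]
wrist_force: [-0.1, -0.1, 0.3]
finger_gap: 0.657
```

```bash
python3 - <<'E'
from h import *
s=snap("wrist","w26");corr(.5766,.2857,-.022,-8.3)
E
```

```text
t 33.25 pos [0.5781 0.2791 0.0535] yaw -8.9 shift cm [-0.15  0.66 -7.55] rot deg [0.01 0.02 0.61] F [ 0.5 -0.3 -0. ] gap mm 62.7
```

View pics/w26.png

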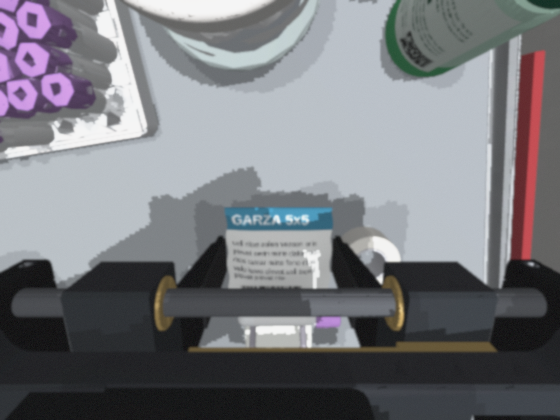

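>>> jog_arm(
  motion=[-0.15, 0.65, 0, 0, 0, 0.5, 0, 0, -1.5, 0, 0, 0, 0, 0, -1.5, 0, 0, 0, 0, 0, -1.5, 0, 0, 0, 0, 0, -1, 0, 0, 0, 0, 0, 0, 0, 0, 0],
  jaw=5.5,
)

```text
clock: 33.85
position: [0.5767, 0.2861, -0.0043]
orientation: [-3.141, -0.002, -0.146]
wrist_force: [0.2, -0.2, -1.3]
finger_gap: 0.662
```

```bash
python3 - <<'E'
from h import *
corr(.5766,.2857,-.0225,-8.3)
E
```

```text
t 33.85 pos [ 0.5767  0.2861 -0.0043] yaw -8.4 shift cm [-0.01 -0.04 -1.82] rot deg [-0.04  0.15  0.09] F [ 0.2 -0.2 -1.3] gap mm 62.9
```

>>> jog_arm(
  motion=[0, 0, -0.8, 0, 0.1, 0, 0, 0, -0.6, 0, 0, 0, 0, 0, -0.3, 0, 0, 0, 0, 0, 0, 0, 0, 0],
  jaw=5.5,
)

```text
clock: 34.25
position: [0.5769, 0.2862, -0.0227]
orientation: [-3.141, -0.001, -0.146]
wrist_force: [0.7, 0.1, 0.9]
finger_gap: 0.663
```

>>> jog_arm(
  motion=[0, 0, -0.05, 0, 0, 0, 0, 0, 0, 0, 0, 0, 0, 0, 0, 0, 0, 0, 0, 0, 0, 0, 0, 0, 0, 0, 1, 0, 0, 0, 0, 0, 2, 0, 0, 0, 0, 0, 4, 0, 0, 0, -1, 0, 5, 0, 0, 0, -1, 0, 3, 0, 0, 0, 0, 0, 0, 0, 0, 0],
  jaw=7.2,
)

```text
clock: 35.25
position: [0.5561, 0.2859, 0.1358]
orientation: [-3.14, -0.003, -0.147]
wrist_force: [-0.1, 0.4, 0.7]
finger_gap: 0.756
```

```bash
python3 - <<'E'
from h import *
s=snap("wrist","w27");snap("scene","s27");corr()
E
```

```text
t 35.35 pos [0.5557 0.2854 0.1321] yaw -8.4 shift cm [0. 0. 0.] rot deg [-0.   -0.06 -0.  ] F [-0.6 -0.5 -0.3] gap mm 71.9
```

View pics/w27.png

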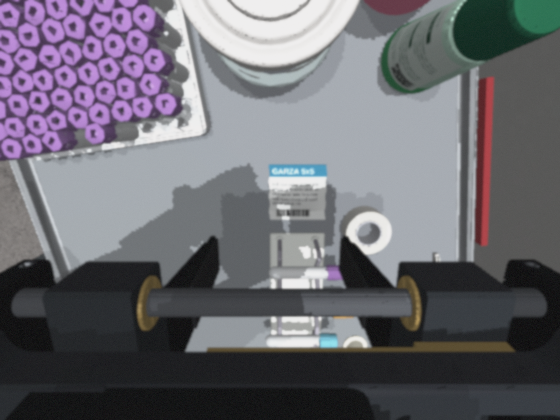

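View pics/s27.png

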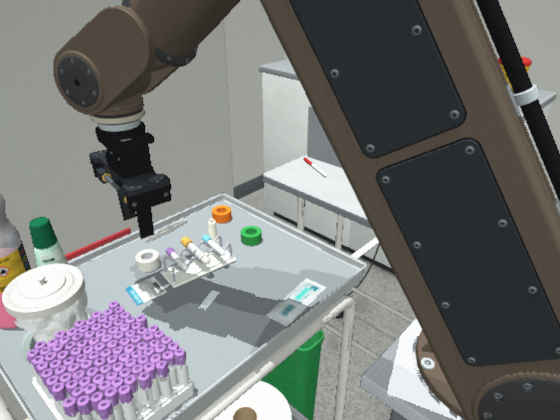

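```bash
python3 - <<'E'
from h import *
s=snap("wrist")
im=s["image"][:,:,::-1];cv2.imwrite("pics/w27c.png",cv2.resize(im[150:290,240:410],None,fx=4,fy=4,interpolation=cv2.INTER_CUBIC))
E
```

```text
(no output)
```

View pics/w27c.png

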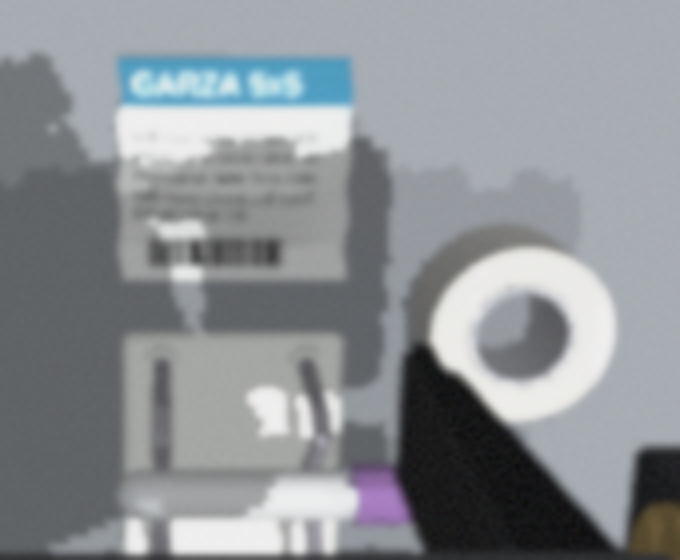

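```bash
python3 - <<'E'
from h import *
s=snap("wrist");c=lambda x,y:(240+x/4-.4,150+y/4-.4)
q=np.array([pt(s,c(*p),.008)[:2] for p in [(118,58),(352,58),(346,279),(124,280)]]);d=np.diff(q,axis=0);G=q.mean(0)
print(G,np.linalg.norm(d,axis=1),np.degrees(np.arctan2(d[:,1],d[:,0])))
T=pt(s,c(524,335),.025)[:2];print("tape",T)
a=np.radians(-8.3);R=np.array([[np.cos(a),np.sin(a)],[-np.sin(a),np.cos(a)]])
print("local gauze",R@(G-[.559,.1652]),"tape",R@(T-[.559,.1652]));corr(*T,.05,-8.3)
E
```

```text
[0.57563969 0.28607829] [0.06030332 0.05986466 0.06016482] [ -8.37915482 -97.47473997 171.92740616]
tape [0.64382992 0.2360419 ]
local gauze [-0.00098412  0.12201423] tape [0.07371492 0.08234561]
t 35.45 pos [0.5552 0.285  0.1298] yaw -8.4 shift cm [ 8.86 -4.9  -7.98] rot deg [ 0.08 -0.27  0.14] F [-0.3  0.2 -0.3] gap mm 72.0
```

>>> jog_arm(
  motion=[3, -1.6, -1, 0, -0.25, 0, 3, -1.6, -2, 0, 0, 0, 2.8, -1.6, -2, 0, 0, 0, 0, 0, -1, 0, 0, 0, 0, 0, 0, 0, 0, 0, 0, 0, 0, 0, 0, 0],
  jaw=6.2,
)

```text
clock: 36.05
position: [0.6429, 0.2344, 0.0585]
orientation: [3.135, 0.012, -0.147]
wrist_force: [-0.5, 0.8, 0.1]
finger_gap: 0.649
```

```bash
python3 - <<'E'
from h import *
s=snap("wrist","w28");corr(.6438,.236,.02,-8.3)
im=s["image"][:,:,::-1];cv2.imwrite("pics/w28c.png",cv2.resize(im[130:310,170:390],None,fx=3,fy=3,interpolation=cv2.INTER_CUBIC))
E
```

```text
t 36.1 pos [0.6426 0.2346 0.0586] yaw -8.4 shift cm [ 0.12  0.14 -3.86] rot deg [ 0.26 -0.75  0.09] F [-0.5 -0.6 -0.1] gap mm 61.8
```

View pics/w28c.png

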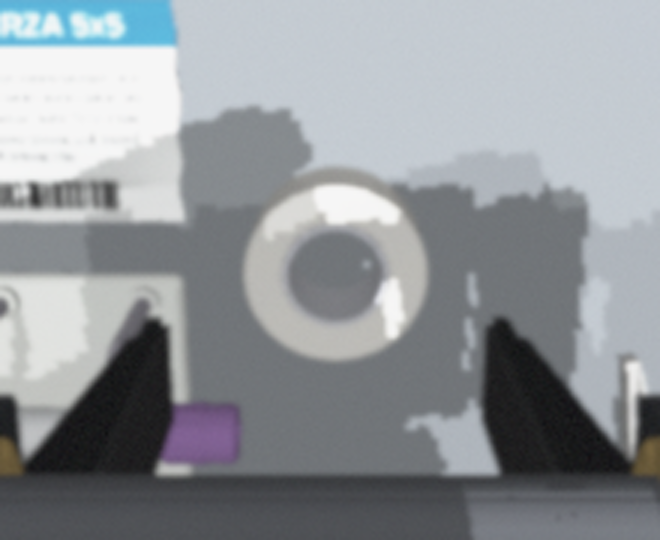

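```bash
python3 - <<'E'
from h import *
s=snap("wrist");T=pt(s,(281.6,220.3),.025)[:2];print(T);corr(*T,-.016,-8.3)
E
```

```text
[0.644339   0.23649218]
t 36.15 pos [0.6429 0.2349 0.0593] yaw -8.4 shift cm [ 0.15  0.16 -7.53] rot deg [ 0.25 -0.68  0.06] F [ 0.1 -0.5 -0.1] gap mm 61.9
```

>>> jog_arm(
  motion=[0.15, 0.16, 0, 0.25, -0.7, 0, 0, 0, -1.5, 0, 0, 0, 0, 0, -1.5, 0, 0, 0, 0, 0, -1.5, 0, 0, 0, 0, 0, 0, 0, 0, 0, 0, 0, 0, 0, 0, 0],
  jaw=6.2,
)

```text
clock: 36.75
position: [0.6433, 0.2384, 0.012]
orientation: [-3.14, -0.003, -0.144]
wrist_force: [-0.1, -0.2, 0.6]
finger_gap: 0.652
```

```bash
python3 - <<'E'
from h import *
s=snap("wrist","w29");corr(.6442,.2365,-.016,-8.3)
im=s["image"][:,:,::-1];cv2.imwrite("pics/w29c.png",cv2.resize(im[130:310,170:390],None,fx=3,fy=3,interpolation=cv2.INTER_CUBIC))
E
```

```text
t 36.8 pos [0.6431 0.2383 0.0119] yaw -8.2 shift cm [ 0.11 -0.18 -2.79] rot deg [-0.05  0.16 -0.08] F [-1.2 -0.1 -0.6] gap mm 62.2
```

View pics/w29c.png

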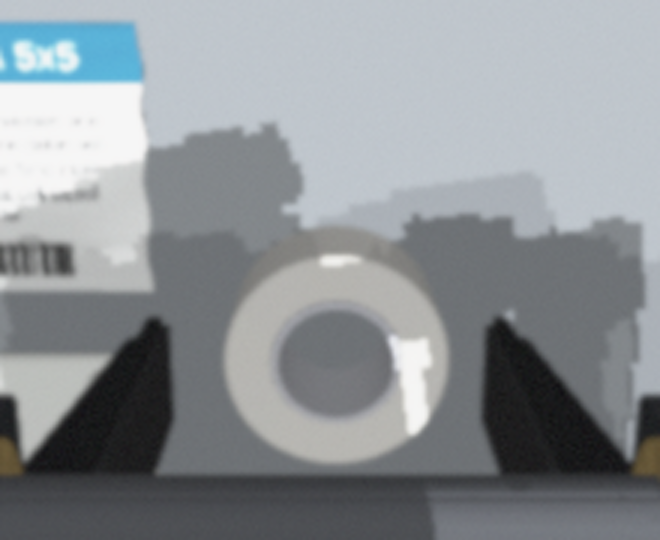

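>>> jog_arm(
  motion=[0.1, -0.2, -0.8, 0, 0.15, 0, 0, 0, -1, 0, 0, 0, 0, 0, -0.8, 0, 0, 0, 0, 0, 0, 0, 0, 0],
  jaw=6.2,
)

```text
clock: 37.2
position: [0.6447, 0.2361, -0.0156]
orientation: [-3.14, -0.001, -0.144]
wrist_force: [-0.7, 0.3, -0.4]
finger_gap: 0.651
```

>>> jog_arm(
  motion=[0, 0, 0, 0, 0, 0, 0, 0, 0, 0, 0, 0, 0, 0, 0, 0, 0, 0, 0, 0, 0, 0, 0, 0, 0, 0, 0, 0, 0, 0],
  jaw=4.1,
)

```text
clock: 37.7
position: [0.645, 0.2362, -0.0151]
orientation: [-3.14, -0.002, -0.144]
wrist_force: [-0.4, -0.3, -1.0]
finger_gap: 0.496
```

>>> jog_arm(
  motion=[0, 0, 1, 0, 0, 0, 0, 0, 2, 0, 0, 0, 0, 0, 2.5, 0, 0, 0, -1.5, 1.1, 0, 0, 0, 0, -2, 1.5, 0, 0, 0, 0, -2, 1.4, 0, 0, 0, 0, -1.4, 1, 0, 0, 0, 0, 0, 0, 0, 0, 0, 0, 0, 0, 0, 0, 0, 0],
  jaw=4.1,
)

```text
clock: 38.6
position: [0.5707, 0.2891, 0.0441]
orientation: [-3.139, -0.003, -0.144]
wrist_force: [0.6, -0.9, -0.7]
finger_gap: 0.498
```

```bash
python3 - <<'E'
from h import *
s=snap("wrist","w30");corr(.5756,.2861,-.007,-8.3)
im=s["image"][:,:,::-1];cv2.imwrite("pics/w30c.png",cv2.resize(im[130:310,170:390],None,fx=3,fy=3,interpolation=cv2.INTER_CUBIC))
E
```

```text
t 38.65 pos [0.5709 0.289  0.044 ] yaw -8.3 shift cm [ 0.47 -0.29 -5.1 ] rot deg [-0.11  0.16 -0.05] F [0.5 1.1 0.3] gap mm 47.3
```

View pics/w30c.png

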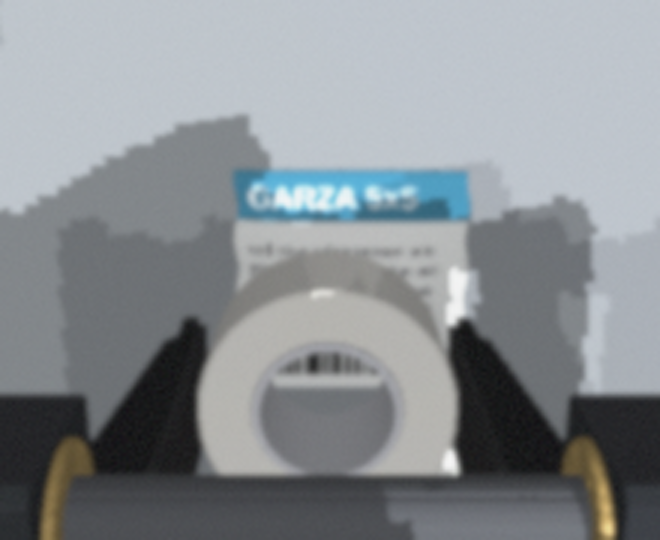

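>>> jog_arm(
  motion=[0.45, -0.3, 0, 0, 0.1, 0, 0, 0, -1.5, 0, 0, 0, 0, 0, -1.5, 0, 0, 0, 0, 0, -1, 0, 0, 0, 0, 0, 0, 0, 0, 0, 0, 0, 0, 0, 0, 0],
  jaw=4.1,
)

```text
clock: 39.25
position: [0.5769, 0.2835, -0.0018]
orientation: [-3.141, 0.001, -0.147]
wrist_force: [0.0, 0.3, -0.8]
finger_gap: 0.499
```

```bash
python3 - <<'E'
from h import *
s=snap("wrist","w31");corr(.5756,.2861,-.0065,-8.3)
E
```

```text
t 39.3 pos [ 0.5768  0.2835 -0.0018] yaw -8.4 shift cm [-0.12  0.26 -0.47] rot deg [-0.06 -0.07  0.13] F [0.2 0.5 0. ] gap mm 47.6
```

View pics/w31.png

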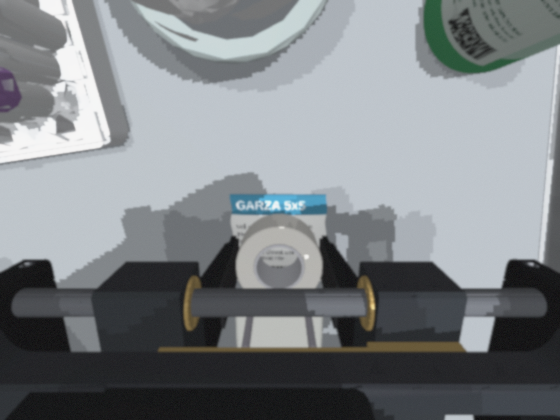

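>>> jog_arm(
  motion=[-0.12, 0.25, 0, 0, 0, 0, 0, 0, -0.25, 0, 0, 0, 0, 0, -0.15, 0, 0, 0, 0, 0, 0, 0, 0, 0],
  jaw=4.1,
)

```text
clock: 39.7
position: [0.576, 0.2867, -0.0048]
orientation: [-3.14, -0.0, -0.147]
wrist_force: [-0.2, 0.6, -0.5]
finger_gap: 0.497
```

>>> jog_arm(
  motion=[0, 0, -0.2, 0, 0, 0, 0, 0, 0, 0, 0, 0],
  jaw=4.1,
)

```text
clock: 39.9
position: [0.5761, 0.2868, -0.0067]
orientation: [-3.14, -0.001, -0.147]
wrist_force: [-0.1, -1.7, -0.3]
finger_gap: 0.498
```

Release and lift, then back off towards the robot.

>>> jog_arm(
  motion=[0, 0, -0.03, 0, 0, 0, 0, 0, 0, 0, 0, 0, 0, 0, 0, 0, 0, 0, 0, 0, 0, 0, 0, 0, 0, 0, 1, 0, 0, 0, 0, 0, 2, 0, 0, 0, 0, 0, 4, 0, 0, 0, 0, 0, 5, 0, 0, 0, -3, 0, 3, 0, 0, 0, -3, -1, 2, 0, 0, 0, -3, -3, 0, 0, 0, 0, -1, -3, 0, 0, 0, 0, 0, 0, 0, 0, 0, 0, 0, 0, 0, 0, 0, 0],
  jaw=6.5,
)

```text
clock: 41.3
position: [0.4717, 0.2147, 0.1763]
orientation: [-3.136, -0.007, -0.146]
wrist_force: [0.7, 0.7, 0.2]
finger_gap: 0.684
```

```bash
python3 - <<'E'
from h import *
s=snap("wrist","w32");t=snap("scene","s32");u=snap("top","t32");corr()
im=t["image"][:,:,::-1];cv2.imwrite("pics/s32c.png",cv2.resize(im[200:320,110:270],None,fx=4.5,fy=4.5,interpolation=cv2.INTER_CUBIC))
E
```

```text
t 41.45 pos [0.472  0.2153 0.1753] yaw -8.3 shift cm [0. 0. 0.] rot deg [-0.23  0.39 -0.  ] F [ 1.   0.9 -0.5] gap mm 64.8
```

View pics/s32c.png

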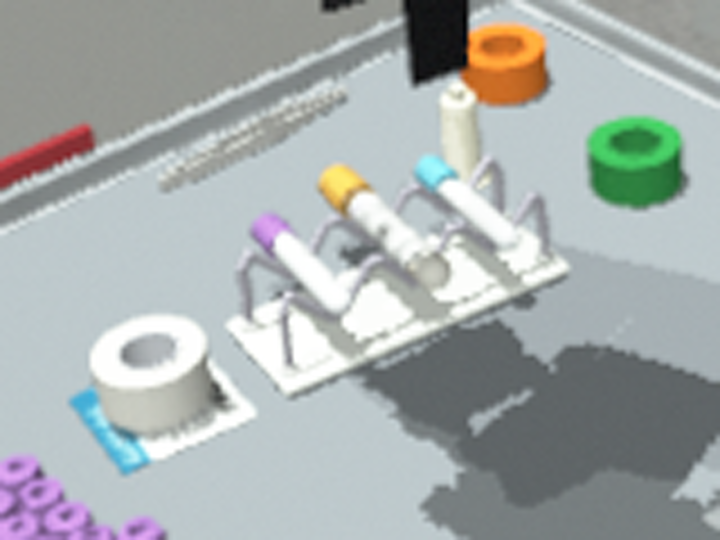

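View pics/w32.png

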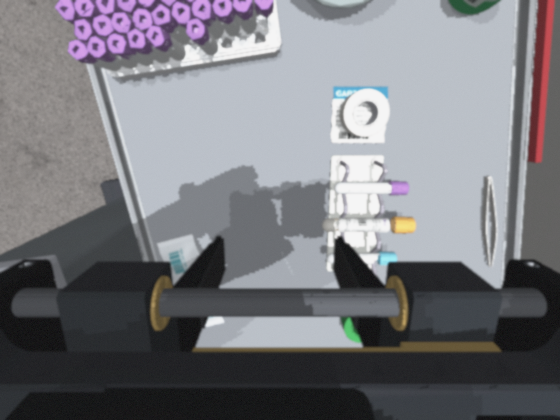

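View pics/t32.png

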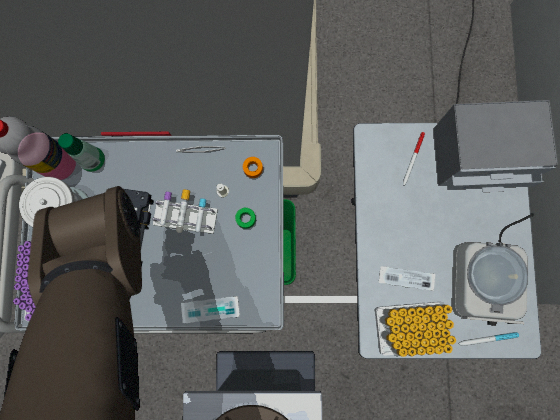

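```bash
python3 - <<'E'
from h import *
s=snap("wrist");im=s["image"][:,:,::-1];cv2.imwrite("pics/w33c.png",cv2.resize(im[70:280,310:430],None,fx=2.85*1.3,fy=2.85,interpolation=cv2.INTER_CUBIC))
E
```

```text
(no output)
```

View pics/w33c.png

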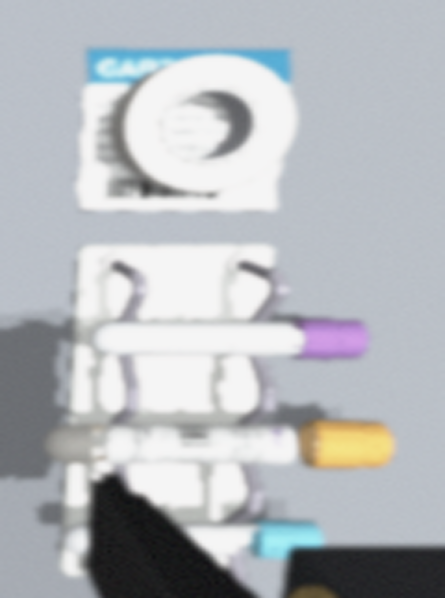

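```bash
python3 - <<'E'
from h import *
s=snap("wrist");c=lambda x,y:(310+x/3.705-.4,70+y/2.85-.4)
G=np.array([pt(s,c(*p),.008)[:2] for p in[(86,49),(291,48),(278,210),(78,210)]]).mean(0)
T=pt(s,c(211,123),.033)[:2]
a=np.radians(-8.3);R=np.array([[np.cos(a),np.sin(a)],[-np.sin(a),np.cos(a)]]);O=np.array([.559,.1652])
print("G",R@(G-O),"T",R@(T-O),np.linalg.norm(G-T))
for n,b,k,z in[("purple",(96,338),(369,339),.04),("ochre",(47,444),(395,444),.041)]:
    print(n,R@(pt(s,c(*b),z)[:2]-O),R@(pt(s,c(*k),z)[:2]-O))
u=snap("top");t0=cv2.imread("pics/top0.png");t1=u["image"][:,:,::-1]
print("holder diff",np.abs(t0[180:202,214:232].astype(int)-t1[180:202,214:232]).max(2).mean())
E
```

```text
G [-0.00219093  0.12046496] T [-0.00088375  0.12287879] 0.0027450466346476132
purple [-0.03083048  0.04360844] [0.05018332 0.04315154]
ochre [-0.04384835  0.00096053] [0.06256468 0.00079952]
holder diff 16.1010101010101
```

```bash
python3 - <<'E'
from h import *
u=snap("top");a=cv2.imread("pics/top0.png")[165:225,140:245];b=u["image"][165:225,140:245,::-1]
cv2.imwrite("pics/cmp.png",cv2.resize(np.vstack([a,b]),None,fx=4.5,fy=4.5,interpolation=cv2.INTER_CUBIC))
E
```

```text
(no output)
```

View pics/cmp.png

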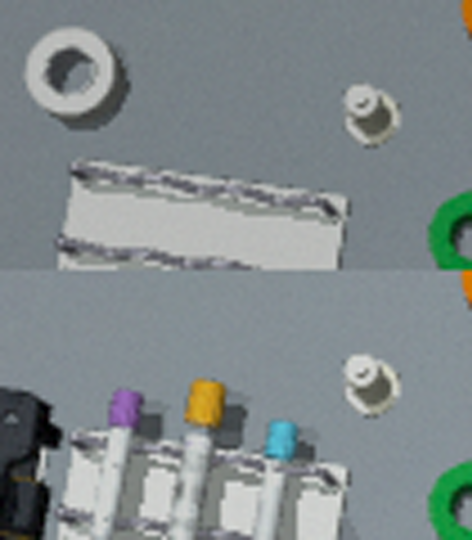

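The holder has not moved, the tubes are in order, and the gripper is clear. Handing in.

```bash
python3 -c "
from station import r
print(r.hand_in(), r.get_state()['clock'])"
```

```text
the job is handed in; nothing more can be done
the job is handed in; nothing more can be done
```

The blood-draw set is laid out as asked and I handed the job in at about 42 s of the 118 s. The hand-in reported no verdict.

**Tubes:** blue is in the notch on the needle holder's (right) side, ochre in the middle and purple last, all with caps pointing away.
- In the rest's frame, the purple tube's bottom end measured x = -31 mm, y = +44 mm, and the ochre's x = -44 mm, y = +1 mm.
- I only checked blue by eye, in the scene and top views, where it sits in its notch.

**Gauze and tape:** the gauze lies flat at about x = -2 mm, y = +120 mm in the rest's frame. The tape roll sits on it, about 3 mm off centre.

**Needle holder:** it looks unmoved in a before-and-after comparison of the top view. A raw pixel difference there was not zero (mean 16), but the enlarged comparison showed the holder in the same place.

**What disagreed with the brief:**
- The fingertips turned out to be about 20–26 mm above the reported tool point. My first closes on the purple tube and on the gauze therefore shut above them. I lowered the tool and both then gripped.
- The top and wrist cameras differed by about 4 mm, so I placed everything by the wrist camera.

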